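# Drive the worn bush out of the filler's bearing block

### The job

Take the steel drift from its wooden holder, put its nose into the bore of the bearing block from above and steadily drive the tight bush out of the bottom into the white tub, pressing on until the drift's collar bears firmly, with about 10 N, on the stop ring on top of the block - never ramming or forcing it (keep under 20 N). Then stand the drift back in its holder as it was, with the bush left in the tub and the other things left alone.

Things in the scene. Friction and masses are not known exactly. Their poses are not given: they have to be found in the camera images.
- bracket: fixed stand: grey base plate 150 x 160 x 10 mm, two posts (at +y and -y, tops 122 mm above the bench), between them the aluminium bearing block, 76 x 76 x 50 mm, underside 80 mm and top 130 mm above the bench, with a dark steel stop ring round the bore. Origin: on the bench under the bore; z up, the bore is upright, right through the block
- bore_mouth (a point): centre of the bore's mouth in the block's top face, z up. Bore: 22 mm wide for the first 6 mm (lip, chamfered 1.5 mm, the bush cannot pass), then 25.5 mm to the underside; sprung strips in the lowest 42 mm grip the bush until it is wholly out. Round it a screwed stop ring, 50 mm outside, 30 mm inside, stands 0.5 to 6 mm proud of the face: differs each time, not measured, feel for it
- bush: the worn brass bush: ring, 24 mm outside, 14 mm inside, 24 mm long, about 50 g, tight in the bore (about 8 to 15 N moves it; differs from run to run). Origin: centre of its lower end, z up. Its upper end starts 8 to 16 mm below the block's top face; it falls into the tub once wholly out
- bush_center (a point): middle of the worn bush
- catch_tub: loose white plastic tub, 100 x 100 x 32 mm, 3 mm walls and floor, standing on the base plate under the bore. Origin: centre of its underside
- drift: steel drift, 290 to 470 g, upright, nose down in the holder: round nose 20 mm thick, 59 mm long (tip chamfered 1 mm), then a round collar 38 mm wide, 8 mm thick, then a square handle 20 x 20 mm, 55 mm long (sides along its x and y). Origin: centre of the tip; z up to the handle. With the collar on the stop ring the tip is 3 to 8.5 mm below the block's underside
- drift_collar (a point): on the drift's axis at the underside of its collar, 59 mm above the tip
- drift_grip (a point): on the drift's axis in the handle, 90 mm above the tip, 23 mm above the collar's top: a good place to grip
- holder: fixed dark wooden block 80 x 80 x 70 mm with an upright blind hole 26 mm wide (chamfered 2 mm) and 64 mm deep; the drift stands in it with its collar on the block's top. Origin: centre of its underside
- holder_mouth (a point): centre of the holder's hole, in the plane of its top face, 70 mm above the bench
- spare_bush: bystander: a like brass bush standing free on the bench, 24 mm wide and high; leave it
- jar: bystander: small clear jar with a white lid, 64 mm wide, 75 mm high
- scoop: bystander: small steel scoop, 52 mm wide cup 35 mm high with a flat handle 100 mm long
- wrench: bystander: open-ended wrench, 170 mm long, lying on the bench
Not all that is in view belongs to the job. What is meant by the bracket is not red, and is the smaller of those in its own colour. What is shaped like the drift but blue or turquoise is not meant.

How it is judged:
On the way, in this order (a step that is already met when the one before it is completed fails the run):
1. the drift's nose, inside the bore, bears on the bush (contact force between drift and bush above 3 N and z of drift in the frame of bore_mouth below -0.004 m and horizontal distance between drift and bore_mouth below 0.005 m), for 0.05 s.
2. the bush is out below the block and the drift's collar bears on the stop ring with more than 5 N (z of bush_center in the frame of bore_mouth below -0.062 m and z of drift_collar in the frame of bore_mouth below 0.0075 m and horizontal distance between drift_collar and bore_mouth below 0.005 m and contact force between drift and bracket above 5 N), for 0.2 s.
At the end, for the whole second after the job is handed in: The bush lies at rest in the catch tub (its middle within 55 mm of the tub's centre and less than 30 mm above the tub's underside); the drift stands released and at rest in the holder, its collar down on the holder's top (within 3 mm, 7 mm sideways, tilt under 0.06 rad) (horizontal distance between bush_center and catch_tub below 0.055 m and z of bush_center in the frame of catch_tub below 0.03 m and linear speed of each of bush, drift below 0.02 m/s and horizontal distance between drift_collar and holder_mouth below 0.007 m and z of drift_collar in the frame of holder_mouth below 0.003 m and angle between drift's own z axis and vertical below 0.06 rad); the robot touches nothing.
It fails at once if the drift presses on the bush with more than 25 N (contact force between drift and bush above 25 N).
It fails at once if the drift presses on the bracket, its block or its stop ring with more than 25 N (contact force between drift and bracket above 25 N).
It fails at once if the catch tub is shifted by more than 20 mm (distance of catch_tub from where it was at the start of the episode above 0.02 m).
It fails at once if a bystander is shifted by more than 20 mm (distance of any of spare_bush, jar, scoop, wrench from where it was at the start of the episode above 0.02 m).
It also fails if it takes over 72 s, if anything falls off the work surface, if the arm or the gripper's body presses on something with over 40 N, if the wrist force passes 120 N, or if a joint passes its speed limit or range.

### The arm

A 6-joint arm with a two-finger parallel gripper is mounted at the origin on the work surface. World frame = base frame: x ahead of the robot, y to its left, z up, the work surface at z = 0. Lengths are in m, angles in rad, forces in N, time in s.
With the tool pointing down it reaches from about 0.3 to 0.775 m from the base axis. Payload 14.6 kg.
Tool frame: the origin (TCP) lies between the finger pads; the fingertips stand 19 mm ahead of it and the grasp point (between the pads) is the TCP; z points along the fingers, x is the direction in which the jaws open and shut, and the axes are right-handed (so a half turn about z gives the same grasp; the last joint's range is limited). The gripper opens to 85 mm and grips with 20 to 120 N. Pads are 22 mm wide; open, the fingers measure 114 mm over their backs; the gripper's body (76 mm by 85 mm) begins 54 mm behind the grasp point. The pads swing forward as they close: fully open they stand 13 mm farther back than shut.
Start: joints at [1.2, 0.3, 1.521, -0, 1.321, -0.067], TCP at [0.165, 0.525, 0.211] pointing down, gripper open.
Joint ranges: [-3.03, 3.03], [-0.79, 2.21], [0.23, 2.52], [-1.04, 4.18], [0, 3.07], [-2.55, 2.55]. Speed limits (rad/s): [2.22, 2.22, 2.57, 3.14, 3.14, 3.14].

### API

Orientations are given as a unit quaternion [w, x, y, z].
In Python, from rig import env gives the robot as it stands.
- The arm moves only by the tool play_rows, never from a script. Its argument "steps" is a list of rows, each a list of 7 numbers: the shift along the tool's x, y, z scaled (see below), then the turn, a rotation vector about the tool's x, y, z scaled (see below), then the closure, from -1 (fully open) to 1 (shut), so that 0 is half open. A call has 1 to 10 rows; each row shifts and turns the pose as measured when the row begins, along the tool's axes as they then stand; what a row does not reach is not made up. The controller multiplies each number of a shift by 0.3 m and each number of a turn by pi/4 rad. A row lasts 1/12 s, in which the tool goes at most 41.7 mm and 7.16 degrees, less where a joint would pass 70% of its speed; a pose out of reach is approached as far as the arm can. A call with a number of a shift or a turn outside -1 to 1 is refused whole. A call with a gripper value outside its range is refused whole. The fingers move at their own pace and stop on an object; the grip force is fixed at half the most. Time passes only in rows, so rows that do not move let the fingers close. It gives the time, the measured TCP pose, the force and the opening at its end, in the units of the state.
- env.get_obs(): the state, without advancing time (a new reading comes with each control period).
- env.grab_frame(name): name is "scene" or "top"; returns the picture (480x640x3 uint8, red, green, blue); there is no depth.
- env.get_calibration(name): a dict with "fx", "fy", "cx", "cy" (pixels), "dist_coeffs" ([k1, k2, p1, p2, k3] as OpenCV has them; the pictures are not rectified), "origin" and "attitude" of the camera in the world. Camera axes: x right, y up, looking along -z (the intrinsics and any distortion apply to the point x, -y, -z); pixel columns grow to the right and rows downward; lengths in m; the calibration is good to about 2 mm. A picture is of the moment at which its call begins. get_calibration takes no time and is no camera call.
- env.close_job(): hands the job in, once; it reports no verdict.
Trained networks look in the newest picture that a camera, given by its name, has taken for a name from the list of things; names that differ only in an ending like _2 or _b are one class to them, and where a whole thing is asked for, a point or a joint stands for the part that bears it (a point fixed in the world has none). Each returns a list of dicts, best first, with "p" (0 to 1); they miss things now and then, are a little off and sometimes report something else, mostly with a low value. They report only what shows in the picture. A call takes as long as a camera call. They do not tell look-alikes from the thing itself.
- env.recognise(thing, camera): "at" ([x, y, z] in m, in world coordinates, good to about 4 mm: the middle of the surface that is visible of it).
- env.mark_of(thing, camera): "at" ([x, y, z] in m, in world coordinates, good to about 4 mm: a listed point, or the origin of a listed thing).
The state is a dict: "t": time; "qpos": joint angles; "joint_vel": joint speeds; "effort": joint torques, N m; "eef_pos": TCP position; "tool_rot": TCP orientation; "wrist_force": force on the tool from outside, world axes, zero at the start; "ft_torque": the same for the moment, N m; "finger_gap": finger opening in m.
Only numpy, scipy, OpenCV 4.12 (cv2) and the standard library are available. Lean on these libraries where they do the work, as an engineer would, in place of code of your own. Each camera call takes 0.05 s, during which the arm holds its last target.

## Working session

There is one attempt and no reset: what is moved stays moved. The work goes in short steps, Python scripts to look and compute and a tool call to move; the robot and the scene stay as the last step left them, time stands still between calls to the robot, and variables do not carry over. Pictures are saved under pics/ and viewed, and the job is handed in when it is done.

Besides the shell and the picture viewer there is one more tool, called after "Emit:" by a JSON object that holds its "name" and its "arguments", one argument or row to a line. play_rows: Moves the arm, as the interface text tells. Its arguments: {"type":"object","properties":{"steps":{"type":"array"}},"required":["steps"]}

```bash
ls; mkdir -p pics
python3 - <<'E'
from rig import env
import cv2
for c in ("scene","top"):
    f=env.grab_frame(c); cv2.imwrite(f"pics/a_{c}.png",f[:,:,::-1])
    k=env.get_calibration(c); print(c,{a:(b if isinstance(b,(int,float)) else [round(float(v),4) for v in list(__import__('numpy').ravel(b))]) for a,b in k.items()})
    for th in ("drift","holder_mouth","bore_mouth","drift_collar","catch_tub"):
        for d in env.mark_of(th,c): print(th,[round(float(v),4) for v in d["at"]],round(d["p"],2))
print(env.get_obs())
E
```

```text
pics
scene {'fx': 435.2859007355897, 'fy': 435.2859007355897, 'cx': 319.10298939360257, 'cy': 244.66639948503672, 'dist_coeffs': [-0.0918, 0.0, 0.0, 0.0, 0.0], 'origin': [1.1323, -0.0269, 0.7423], 'attitude': [0.6727, 0.2735, 0.2547, 0.6386]}
drift [0.4575, 0.2131, -0.0014] 0.64
drift [0.568, 0.1999, 0.0069] 0.57
drift [0.5544, 0.3004, 0.0017] 0.55
holder_mouth [0.5661, 0.2066, 0.0739] 0.56
bore_mouth [0.4905, -0.2154, 0.132] 0.75
bore_mouth [0.3391, 0.0484, 0.1698] 0.63
bore_mouth [0.2439, -0.2675, 0.1321] 0.63
drift_collar [0.5568, 0.3027, 0.0608] 0.83
drift_collar [0.5671, 0.2053, 0.0008] 0.67
drift_collar [0.4566, 0.2148, 0.0589] 0.63
drift_collar [0.5682, 0.2068, 0.0653] 0.57
catch_tub [0.4898, -0.2114, 0.0085] 0.67
top {'fx': 574.7821679774991, 'fy': 574.7821679774991, 'cx': 320.40278192539546, 'cy': 237.7864420126387, 'dist_coeffs': [-0.106, 0.0, 0.0, 0.0, 0.0], 'origin': [0.4367, -0.0022, 1.3045], 'attitude': [-0.7011, -0.0239, 0.0245, 0.7123]}
drift [0.5554, 0.2977, 0.003] 0.87
drift [0.5699, 0.2007, 0.0096] 0.74
drift [0.4581, 0.2132, 0.0007] 0.57
holder_mouth [0.5671, 0.20
[... 281 characters left out ...]
07, -0.2171, 0.0116] 0.9
{'t': 0.6, 'qpos': array([ 1.20036623e+00,  2.99924794e-01,  1.52102880e+00,  2.13459872e-06,
        1.32070237e+00, -6.66011179e-02]), 'joint_vel': array([ 0.00081551,  0.0011357 , -0.0005363 , -0.00016512,  0.00032824,
       -0.00062088]), 'effort': array([ 1.86806712e-03, -5.43160880e+01, -3.61892188e+01,  5.36930406e-05,
        7.18815099e-04,  1.24431051e-05]), 'eef_pos': array([0.16454148, 0.5247869 , 0.21065478]), 'tool_rot': array([ 1.61271863e-05,  8.05970377e-01,  5.91955868e-01, -2.72597996e-05]), 'wrist_force': array([-0.2406563 , -0.75232436,  0.00834561]), 'ft_torque': array([-0.02066305,  0.01272442, -0.02918477]), 'finger_gap': 0.08549762372125437}
```

View pics/a_scene.png

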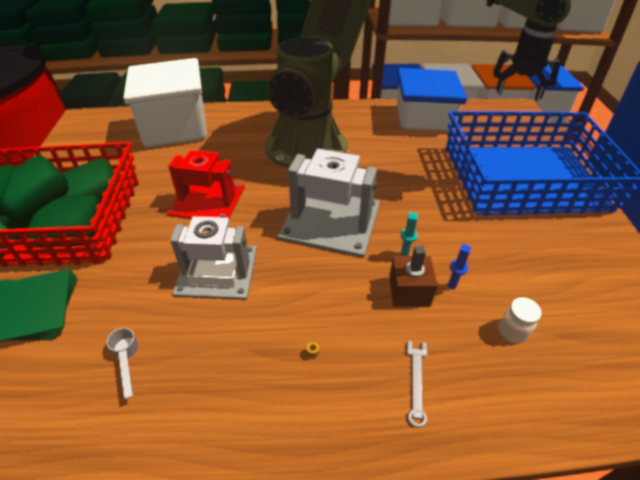

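View pics/a_top.png

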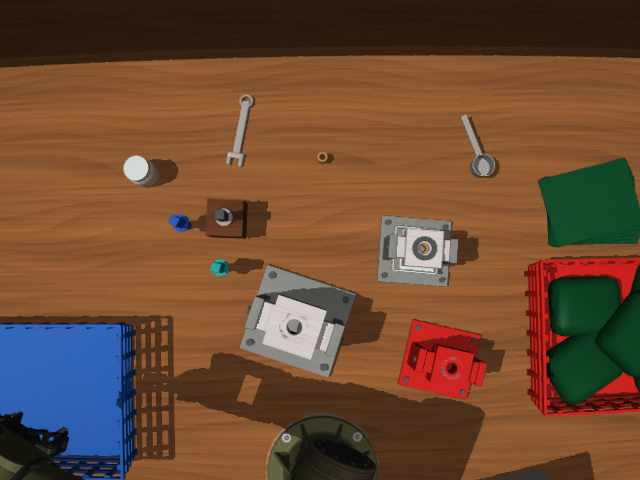

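The scene view shows the grey, smaller bracket with tub at about (210,250) px, the drift in its holder at (416,265), decoys turquoise (410,235) and blue (460,265). The top view shows the target bore at (425,248) and drift at (224,215). Zooming for precision.

```bash
cat > h.py <<'E'
import numpy as np, cv2
from scipy.spatial.transform import Rotation as R
from rig import env
def cam(c):
    k=env.get_calibration(c); q=k["attitude"]
    Rm=R.from_quat([q[1],q[2],q[3],q[0]]).as_matrix()
    K=np.array([[k["fx"],0,k["cx"]],[0,k["fy"],k["cy"]],[0,0,1]]);return np.array(k["origin"]),Rm,K,np.array(k["dist_coeffs"])
def ray(c,uv):
    o,Rm,K,d=cam(c); p=cv2.undistortPoints(np.array([[uv]],float),K,d)[0,0]
    v=Rm@np.array([p[0],-p[1],-1]); return o,v
def atz(c,uv,z):
    o,v=ray(c,uv); return o+v*(z-o[2])/v[2]
def proj(c,P):
    o,Rm,K,d=cam(c); P=np.atleast_2d(P); X=(P-o)@Rm; X=X*[1,-1,-1]
    return cv2.projectPoints(X.reshape(-1,1,3),np.zeros(3),np.zeros(3),K,d)[0].reshape(-1,2)
E
python3 - <<'E'
import cv2
from h import *
t=cv2.imread("pics/a_top.png"); s=cv2.imread("pics/a_scene.png")
def cr(im,x,y,w,h,k): return cv2.resize(im[y:y+h,x:x+w],None,fx=k,fy=k,interpolation=cv2.INTER_CUBIC)
cv2.imwrite("pics/b1.png",np.hstack([cr(t,195,190,60,60,6.5),cr(t,395,218,60,60,6.5)]))
cv2.imwrite("pics/b2.png",np.hstack([cr(s,385,235,60,70,6.5),cr(s,175,205,60,70,6.5)]))
E
```

```text
(no output)
```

View pics/b1.png

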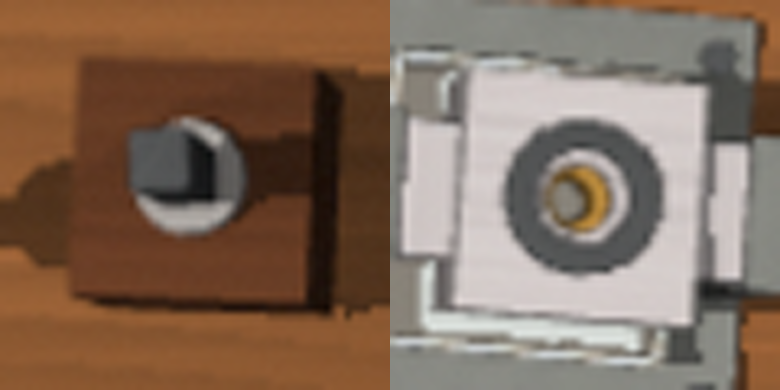

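View pics/b2.png

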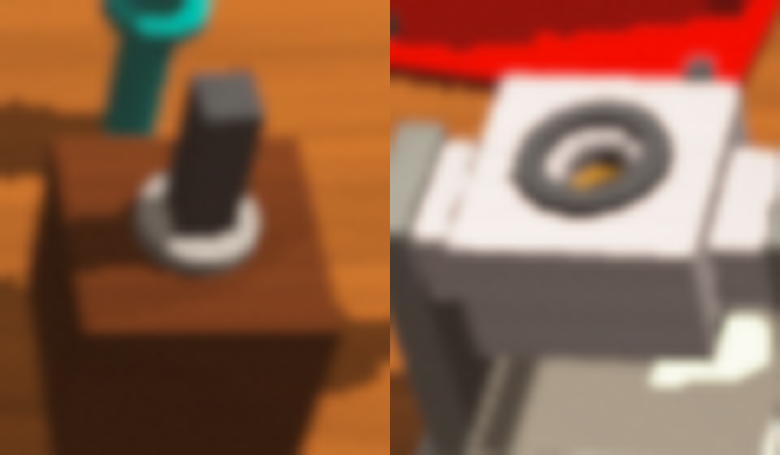

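Run:
```python
from h import *
np.set_printoptions(precision=4,suppress=True)
print("handle top", atz("top",(219.35,214.2),.133), atz("scene",(419.5,249.65),.133))
print("collar top", atz("top",(223.5,216.65),.078))
print("ring", atz("top",(424.4,247.8),.134), atz("scene",(205.65,228.8),.134))
# handle yaw from corners top
c=np.array([(128,130),(190,128),(195,190),(135,192)])/6.5+[195-.42,190-.42]
P=np.array([atz("top",u,.133)[:2] for u in c]);print(P); 
for i in range(4):
  d=P[(i+1)%4]-P[i]; print(np.degrees(np.arctan2(d[1],d[0])),np.linalg.norm(d))
# block top corners of bracket, holder top
for nm,cc,o,z in (("blk",[(465-390,68),(708-390,85),(695-390,325),(455-390,305)],(395,218),.13),("hold",[(80,58),(318,70),(307,305),(72,292)],(195,190),.07)):
  P=np.array([atz("top",np.array(u)/6.5+np.array(o)-.42,z)[:2] for u in cc]);print(nm,P.mean(0))
  for i in range(4):
    d=P[(i+1)%4]-P[i]; print(np.degrees(np.arctan2(d[1],d[0])),np.linalg.norm(d))
q=env.get_obs()["tool_rot"]; print(R.from_quat([q[1],q[2],q[3],q[0]]).as_matrix())
```

```text
handle top [0.5688 0.2032 0.133 ] [0.57   0.2026 0.133 ]
collar top [0.5696 0.2038 0.078 ]
ring [ 0.493  -0.2162  0.134 ] [ 0.4928 -0.217   0.134 ]
[[0.5786 0.2137]
 [0.5789 0.1939]
 [0.5591 0.1924]
 [0.5588 0.2115]]
-89.16542615010216 0.01975420554542999
-175.5589136556901 0.01980161808008754
90.93026879907448 0.01908975896147111
6.346333471907025 0.01988623007689089
blk [ 0.4935 -0.2161]
-94.86404750578654 0.07760272368919793
175.1835363074539 0.07616242907953633
84.25285492579538 0.07639232843991996
-3.884020349753046 0.07499598806523222
hold [0.5687 0.2032]
-93.93198541034276 0.08010273403985482
177.00043226080527 0.07861505673535571
85.93179593105337 0.07873848347890207
-2.001037253295255 0.07846200295526763
[[ 0.2992  0.9542 -0.    ]
 [ 0.9542 -0.2992 -0.0001]
 [-0.0001 -0.     -1.    ]]
```

```bash
cat >> h.py <<'E'
np.set_printoptions(precision=4,suppress=True)
def st():
    o=env.get_obs(); q=o["tool_rot"]; Rm=R.from_quat([q[1],q[2],q[3],q[0]]).as_matrix()
    return o,np.array(o["eef_pos"]),Rm
def need(target,yaw=None):
    o,p,Rm=st()
    d=Rm.T@(np.array(target)-p)
    s="t=%.2f pos=%s F=%s M=%s gap=%.4f | shift units %s (mm %s)"%(o["t"],p,o["wrist_force"],o["ft_torque"],o["finger_gap"],d/0.3,d*1e3)
    if yaw is None: yaw=np.degrees(np.arctan2(Rm[1,0],Rm[0,0]))
    y=np.radians(yaw); D=np.array([[np.cos(y),np.sin(y),0],[np.sin(y),-np.cos(y),0],[0,0,-1.]])
    print(s,"turn units",R.from_matrix(Rm.T@D).as_rotvec()/(np.pi/4))
E
python3 -c "
from h import *
need([.5692,.2032,.20],92)"
```

```text
t=0.60 pos=[0.1645 0.5248 0.2107] F=[-0.2407 -0.7523  0.0083] M=[-0.0207  0.0127 -0.0292] gap=0.0855 | shift units [-0.6193  1.6078  0.0355] (mm [-185.7925  482.3356   10.6635]) turn units [-0.      0.0001 -0.4313]
```

Emit:
{"name": "play_rows", "arguments": {
  "steps": [
    [0, 0, 0, 0, 0, -0.145, -1],
    [0, 0, 0, 0, 0, -0.145, -1],
    [0, 0, 0, 0, 0, -0.14, -1]
  ]
}}

```text
t: 0.85
eef_pos: [0.1645, 0.5248, 0.2107]
tool_rot: [-0.0, 0.692, 0.722, 0.0]
wrist_force: [0.2, 0.4, 0.2]
finger_gap: 0.0853
```

```bash
python3 -c "
from h import *
need([.5692,.2032,.20],92)"
```

```text
t=0.85 pos=[0.1645 0.5248 0.2107] F=[0.1815 0.3522 0.2387] M=[0.0006 0.0195 0.0614] gap=0.0853 | shift units [-1.1279  1.3025  0.0356] (mm [-338.373   390.7486   10.6803]) turn units [-0.     -0.      0.0092]
```

Emit:
{"name": "play_rows", "arguments": {
  "steps": [
    [-0.08, 0.093, 0, 0, 0, 0, -1],
    [-0.08, 0.093, 0, 0, 0, 0, -1],
    [-0.08, 0.093, 0, 0, 0, 0, -1],
    [-0.08, 0.093, 0, 0, 0, 0, -1],
    [-0.08, 0.093, 0, 0, 0, 0, -1],
    [-0.08, 0.093, 0, 0, 0, 0, -1],
    [-0.08, 0.093, 0, 0, 0, 0, -1],
    [-0.08, 0.093, 0, 0, 0, 0, -1],
    [-0.08, 0.093, 0, 0, 0, 0, -1],
    [-0.08, 0.093, 0, 0, 0, 0, -1]
  ]
}}

```text
t: 1.68
eef_pos: [0.4627, 0.293, 0.2111]
tool_rot: [-0.0, 0.685, 0.729, 0.001]
wrist_force: [0.8, -0.4, -0.2]
finger_gap: 0.0854
```

```bash
python3 -c "
from h import *
need([.5692,.2032,.20],92)"
```

```text
t=1.68 pos=[0.4627 0.293  0.2111] F=[ 0.767  -0.3507 -0.1626] M=[ 0.093  -0.0153 -0.0645] gap=0.0854 | shift units [-0.321   0.3356  0.0368] (mm [-96.2919 100.6886  11.0451]) turn units [ 0.0013 -0.0026  0.0346]
```

Emit:
{"name": "play_rows", "arguments": {
  "steps": [
    [-0.08, 0.085, 0.01, 0, 0, 0.035, -1],
    [-0.08, 0.085, 0.01, 0, 0, 0, -1],
    [-0.08, 0.085, 0.01, 0, 0, 0, -1],
    [-0.06, 0.07, 0, 0, 0, 0, -1],
    [0, 0, 0, 0, 0, 0, -1]
  ]
}}

```text
t: 2.1
eef_pos: [0.5724, 0.197, 0.2014]
tool_rot: [0.0, 0.697, 0.717, 0.001]
wrist_force: [0.4, 0.6, 0.7]
finger_gap: 0.0855
```

```bash
python3 -c "
from h import *
need([.5692,.2032,.20],92)
need([.5692,.2032,.102],92)
f=env.grab_frame('top'); cv2.imwrite('pics/c_top.png',cv2.resize(f[140:300,140:340,::-1],None,fx=3.5,fy=3.5,interpolation=cv2.INTER_CUBIC))"
```

```text
t=2.10 pos=[0.5724 0.197  0.2014] F=[0.3743 0.6307 0.7402] M=[-0.0041  0.0213 -0.0052] gap=0.0855 | shift units [ 0.0209 -0.01    0.0048] (mm [ 6.2822 -2.9923  1.4411]) turn units [ 0.0028 -0.0023 -0.0089]
t=2.10 pos=[0.5724 0.197  0.2014] F=[0.3743 0.6307 0.7402] M=[-0.0041  0.0213 -0.0052] gap=0.0855 | shift units [ 0.0204 -0.0107  0.3315] (mm [ 6.1081 -3.2036 99.4407]) turn units [ 0.0028 -0.0023 -0.0089]
```

View pics/c_top.png

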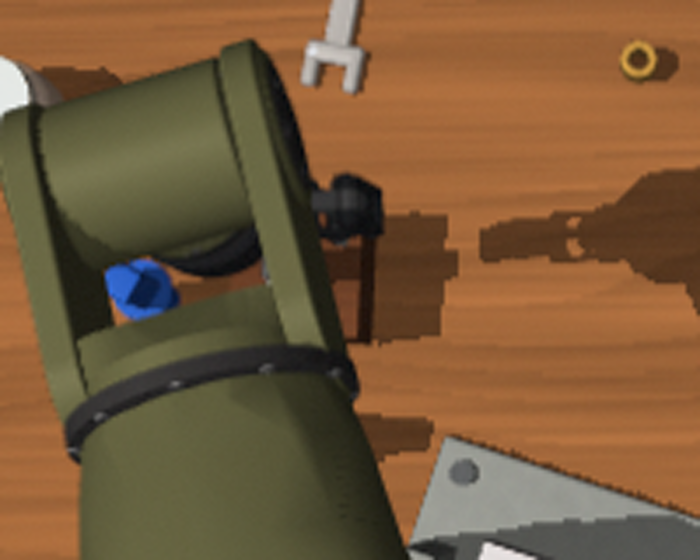

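The arm hides the drift from the top; I'll centre and descend.

Emit:
{"name": "play_rows", "arguments": {
  "steps": [
    [0.02, -0.01, 0, 0, 0, -0.009, -1],
    [0, 0, 0, 0, 0, 0, -1],
    [0, 0, 0.07, 0, 0, 0, -1],
    [0, 0, 0.07, 0, 0, 0, -1]
  ]
}}

```text
t: 2.48
eef_pos: [0.5672, 0.208, 0.1628]
tool_rot: [0.001, 0.693, 0.721, 0.004]
wrist_force: [0.3, -0.2, -1.1]
finger_gap: 0.0852
```

```bash
python3 -c "
from h import *
need([.5692,.2032,.104],92)
f=env.grab_frame('scene'); cv2.imwrite('pics/d_sc.png',cv2.resize(f[180:320,340:500,::-1],None,fx=4,fy=4,interpolation=cv2.INTER_CUBIC))"
```

```text
t=2.48 pos=[0.5672 0.208  0.1628] F=[ 0.328  -0.2321 -1.1056] M=[-0.0204 -0.0204  0.0035] gap=0.0852 | shift units [-0.017   0.0043  0.1961] (mm [-5.0981  1.2907 58.8285]) turn units [ 0.0106 -0.0055  0.0047]
```

View pics/d_sc.png

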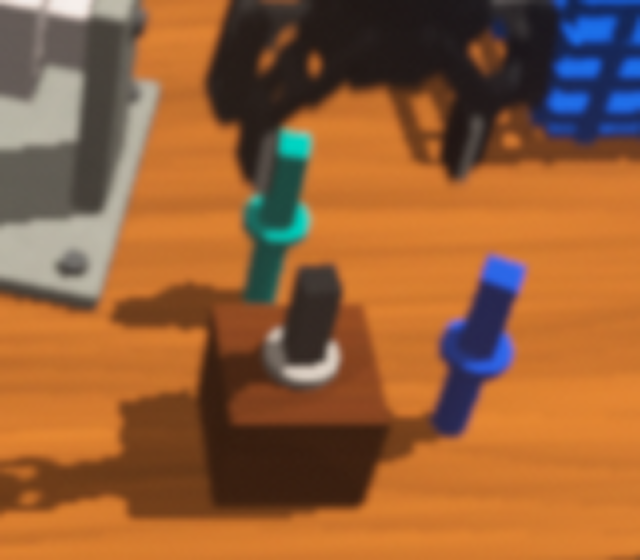

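```bash
python3 -c "
from h import *
o,p,Rm=st(); print(o['qpos'])
for c in ('top','scene'):
  print(c,proj(c,p),proj(c,p+Rm[:,2]*.019),proj(c,[p+Rm[:,0]*.05,p-Rm[:,0]*.05]))
  f=env.grab_frame(c); cv2.imwrite('pics/e_%s.png'%c,f[:,:,::-1])
"
```

```text
[ 0.2902  0.4585  1.4272  0.0023  1.2518 -1.3202]
top [[214.8474 214.31  ]] [[216.5102 215.293 ]] [[190.2308 215.695 ]
 [239.5747 212.9309]]
scene [[424.0416 238.7264]] [[422.3161 245.6647]] [[449.3175 237.0726]
 [398.3503 240.4066]]
```

View pics/e_scene.png

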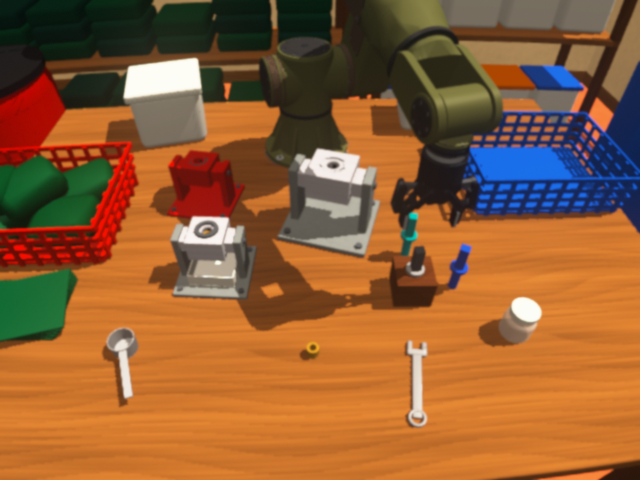

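View pics/e_top.png

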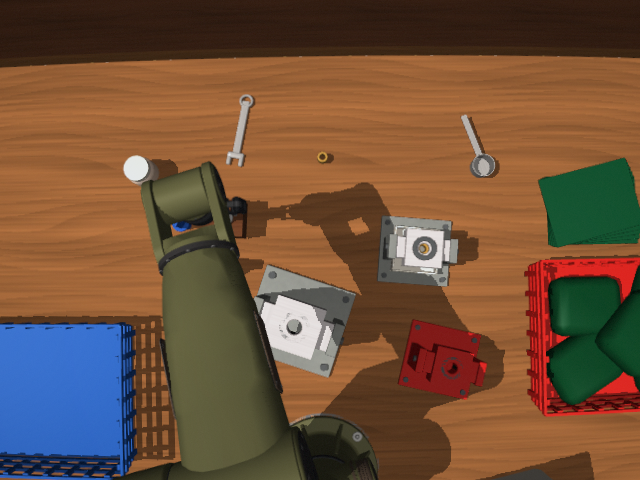

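```bash
python3 -c "
from h import *
f=cv2.imread('pics/e_scene.png'); cv2.imwrite('pics/f.png',cv2.resize(f[140:270,380:490],None,fx=4.6,fy=4.6,interpolation=cv2.INTER_CUBIC))
o,p,Rm=st()
for dz in (.006,.019,-.054,-.03):
  print(dz,(proj('scene',[p+Rm[:,2]*dz+Rm[:,0]*s for s in(.0425,-.0425,0)])-[380,140])*4.6)
"
```

```text
0.006 [[300.3269 453.4997]
 [101.2221 466.5529]
 [201.4595 459.9838]]
0.019 [[293.8714 475.3338]
 [ 96.877  488.4899]
 [196.0399 481.875 ]]
-0.054 [[331.8582 346.1613]
 [122.4805 358.5798]
 [227.9546 352.2972]]
-0.03 [[318.892  390.441 ]
 [113.7315 403.1478]
 [217.0547 396.7345]]
```

View pics/f.png

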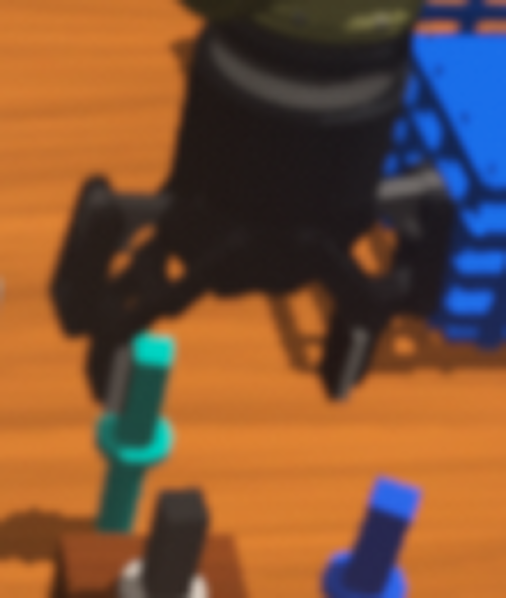

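Emit:
{"name": "play_rows", "arguments": {
  "steps": [
    [-0.017, 0.004, 0, 0.01, -0.005, 0, -1],
    [0, 0, 0, 0, 0, 0, -1],
    [0, 0, 0, 0, 0, 0, -1]
  ]
}}

```text
t: 2.88
eef_pos: [0.5686, 0.2035, 0.1661]
tool_rot: [0.0, 0.693, 0.721, 0.0]
wrist_force: [-0.5, -0.4, 0.4]
finger_gap: 0.0854
```

```bash
python3 -c "
from h import *
need([.5692,.2032,.104],92)"
```

```text
t=2.88 pos=[0.5686 0.2035 0.1661] F=[-0.4775 -0.3862  0.404 ] M=[0.046  0.0475 0.0304] gap=0.0854 | shift units [-0.0012  0.002   0.207 ] (mm [-0.3542  0.6142 62.1135]) turn units [ 0.0001 -0.      0.007 ]
```

Lateral is right. Descend 30 mm and check in the picture.

Emit:
{"name": "play_rows", "arguments": {
  "steps": [
    [0, 0.002, 0.035, 0, 0, 0.007, -1],
    [0, 0, 0.035, 0, 0, 0, -1],
    [0, 0, 0.035, 0, 0, 0, -1],
    [0, 0, 0, 0, 0, 0, -1]
  ]
}}

```text
t: 3.22
eef_pos: [0.5698, 0.2037, 0.1335]
tool_rot: [0.001, 0.695, 0.719, 0.001]
wrist_force: [-0.4, 0.5, -1.1]
finger_gap: 0.0854
```

```bash
python3 -c "
from h import *
need([.5692,.2032,.104],92)
f=env.grab_frame('scene'); cv2.imwrite('pics/g.png',cv2.resize(f[150:310,360:500,::-1],None,fx=3.7,fy=3.7,interpolation=cv2.INTER_CUBIC))"
```

```text
t=3.22 pos=[0.5698 0.2037 0.1335] F=[-0.4387  0.506  -1.0565] M=[ 0.06   -0.0042  0.0187] gap=0.0854 | shift units [-0.0018 -0.0024  0.0982] (mm [-0.5307 -0.723  29.4582]) turn units [ 0.004 -0.001 -0.001]
```

View pics/g.png

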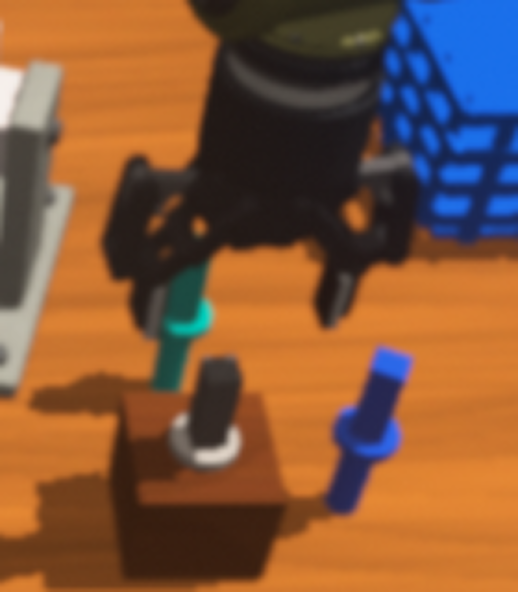

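Emit:
{"name": "play_rows", "arguments": {
  "steps": [
    [-0.001, -0.002, 0.033, 0.004, 0, 0, -1],
    [0, 0, 0.033, 0, 0, 0, -1],
    [0, 0, 0.03, 0, 0, 0, -1],
    [0, 0, 0, 0, 0, 0, -1],
    [0, 0, 0, 0, 0, 0, -1]
  ]
}}

```text
t: 3.68
eef_pos: [0.5694, 0.2034, 0.102]
tool_rot: [-0.0, 0.695, 0.719, 0.0]
wrist_force: [-0.3, -0.6, 0.4]
finger_gap: 0.0857
```

```bash
python3 -c "
from h import *
need([.5692,.2032,.104],92)
f=env.grab_frame('scene'); cv2.imwrite('pics/g2.png',cv2.resize(f[150:310,360:500,::-1],None,fx=3.7,fy=3.7,interpolation=cv2.INTER_CUBIC))
o,p,Rm=st(); print((proj('scene',[p+s*Rm[:,0]+z*Rm[:,2] for s in (.0425,-.0425) for z in (.006,-.025)])-[360,150])*3.7)
"
```

```text
t=3.68 pos=[0.5694 0.2034 0.102 ] F=[-0.2743 -0.6007  0.3537] M=[-0.0257  0.0279 -0.012 ] gap=0.0857 | shift units [-0.0007 -0.0006 -0.0066] (mm [-0.2049 -0.1798 -1.9764]) turn units [-0.0004 -0.0011 -0.001 ]
[[285.5138 409.6486]
 [297.2966 370.6031]
 [132.4708 419.738 ]
 [140.3752 380.5438]]
```

View pics/g2.png

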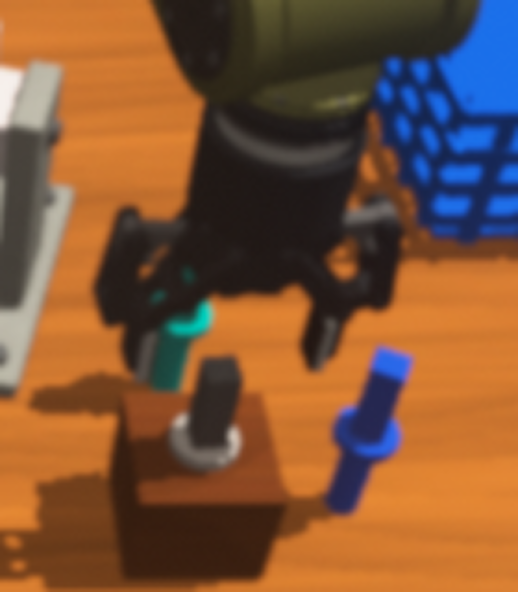

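```bash
python3 -c "
from h import *
p=np.array([.5724,.197,.2014])
for z in (0,.03,.06): print(proj('top',p+[0,-.055,z]))
for x in (-.05,): print(proj('top',p+[x,-.055,.03]))
o,p,Rm=st()
for z in (0,.03,.06): print('now',proj('top',p+[0,-.055,z]))
f=env.grab_frame('top'); cv2.imwrite('pics/g3.png',cv2.resize(f[170:250,190:290,::-1],None,fx=6,fy=6,interpolation=cv2.INTER_CUBIC))
for c in('top','scene'):
  for n in ('drift_collar','holder_mouth','drift'):
    for d in env.mark_of(n,c): print(c,n,np.array(d['at']),round(d['p'],2))
"
```

```text
[[244.61   207.9655]]
[[242.5245 206.0542]]
[[240.3213 204.0347]]
[[242.6741 232.5274]]
now [[247.7781 215.1782]]
now [[245.9464 213.6089]]
now [[244.02   211.9582]]
top drift_collar [0.5566 0.3014 0.0587] 0.49
top holder_mouth [0.5674 0.204  0.0693] 0.59
top drift [0.5577 0.2988 0.0029] 0.51
scene drift_collar [0.5661 0.2055 0.064 ] 0.83
scene drift_collar [0.5598 0.2985 0.0563] 0.82
scene drift_collar [0.4574 0.2112 0.0605] 0.79
scene drift_collar [0.5696 0.1986 0.0999] 0.59
scene holder_mouth [0.5667 0.2043 0.0724] 0.84
scene drift [0.5587 0.3009 0.0023] 0.82
scene drift [0.5702 0.1995 0.0051] 0.74
scene drift [ 0.4608  0.2115 -0.0039] 0.47
```

View pics/g3.png

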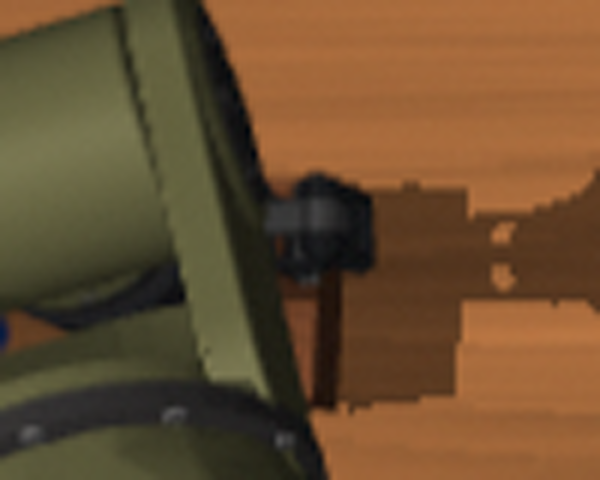

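The arm is over the drift; tips look somewhat higher than nominal. Closing here is safe either way; then look.

Emit:
{"name": "play_rows", "arguments": {
  "steps": [
    [0, 0, -0.006, 0, 0, 0, -0.2],
    [0, 0, 0, 0, 0, 0, 0.2],
    [0, 0, 0, 0, 0, 0, 1],
    [0, 0, 0, 0, 0, 0, 1],
    [0, 0, 0, 0, 0, 0, 1],
    [0, 0, 0, 0, 0, 0, 1],
    [0, 0, 0, 0, 0, 0, 1],
    [0, 0, 0, 0, 0, 0, 1]
  ]
}}

```text
t: 4.75
eef_pos: [0.5699, 0.2035, 0.1059]
tool_rot: [0.0, 0.695, 0.719, 0.001]
wrist_force: [0.6, -0.2, 1.1]
finger_gap: 0.0176
```

```bash
python3 -c "
from h import *
need([.5692,.2032,.104],92)
f=env.grab_frame('scene'); cv2.imwrite('pics/g4.png',cv2.resize(f[150:310,360:500,::-1],None,fx=3.7,fy=3.7,interpolation=cv2.INTER_CUBIC))
"
```

```text
t=4.75 pos=[0.5699 0.2035 0.1059] F=[ 0.5664 -0.2432  1.0602] M=[-0.0585  0.0522  0.0108] gap=0.0176 | shift units [-0.001  -0.0024  0.0064] (mm [-0.3033 -0.7124  1.9068]) turn units [ 0.0027 -0.0018 -0.0011]
```

View pics/g4.png

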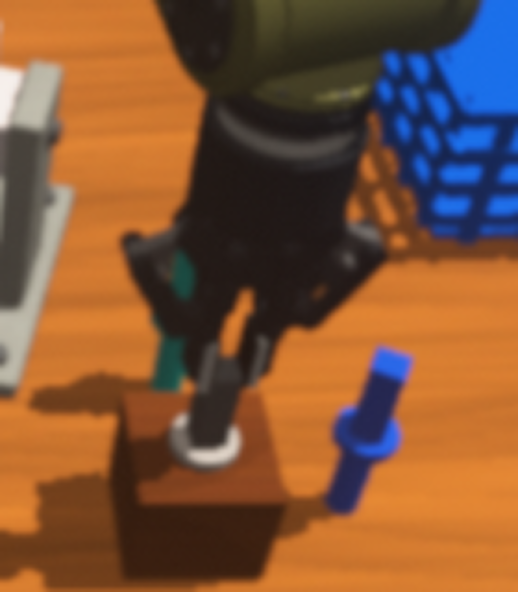

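Emit:
{"name": "play_rows", "arguments": {
  "steps": [
    [0, 0, 0, 0, 0, 0, 1],
    [0, 0, 0, 0, 0, 0, 1]
  ]
}}

```text
t: 4.97
eef_pos: [0.5699, 0.2035, 0.1059]
tool_rot: [0.0, 0.695, 0.719, 0.001]
wrist_force: [-0.2, -0.8, 0.8]
finger_gap: 0.0178
```

```bash
python3 -c "
from h import *
need([.5692,.2032,.104],92)
f=env.grab_frame('scene'); cv2.imwrite('pics/g5.png',cv2.resize(f[215:285,390:450,::-1],None,fx=8,fy=8,interpolation=cv2.INTER_CUBIC))
"
```

```text
t=4.97 pos=[0.5699 0.2035 0.1059] F=[-0.2014 -0.8294  0.7805] M=[-0.1063  0.0923 -0.0011] gap=0.0178 | shift units [-0.0011 -0.0024  0.0064] (mm [-0.3247 -0.721   1.92  ]) turn units [ 0.0028 -0.0018 -0.001 ]
```

View pics/g5.png

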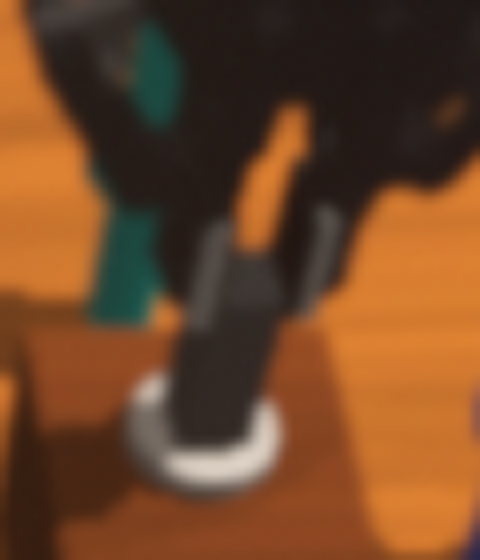

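The pads grip only the top ~15 mm of the handle (tips at zoom (205,325) and (305,315)), about 25-30 mm higher than the nominal tool point. I'll open and go lower.

Emit:
{"name": "play_rows", "arguments": {
  "steps": [
    [0, 0, 0, 0, 0, 0, -0.2],
    [0, 0, 0, 0, 0, 0, -0.2],
    [0, 0, 0, 0, 0, 0, -0.2],
    [-0.001, -0.002, 0.025, 0, 0, 0, -0.2],
    [0, 0, 0.025, 0, 0, 0, -0.2],
    [0, 0, 0, 0, 0, 0, -0.2],
    [0, 0, 0, 0, 0, 0, -0.2]
  ]
}}

```text
t: 5.6
eef_pos: [0.5691, 0.2032, 0.0887]
tool_rot: [0.0, 0.695, 0.719, 0.001]
wrist_force: [-0.5, 0.5, 0.8]
finger_gap: 0.0511
```

```bash
python3 -c "
from h import *
need([.5692,.2032,.08],92)
f=env.grab_frame('scene'); cv2.imwrite('pics/g6.png',cv2.resize(f[205:285,380:460,::-1],None,fx=7,fy=7,interpolation=cv2.INTER_CUBIC))
"
```

```text
t=5.60 pos=[0.5691 0.2032 0.0887] F=[-0.4537  0.5191  0.8295] M=[-0.0563 -0.0074  0.0189] gap=0.0511 | shift units [0.     0.0003 0.0289] (mm [0.0024 0.0845 8.6686]) turn units [ 0.0021 -0.0016 -0.0009]
```

View pics/g6.png

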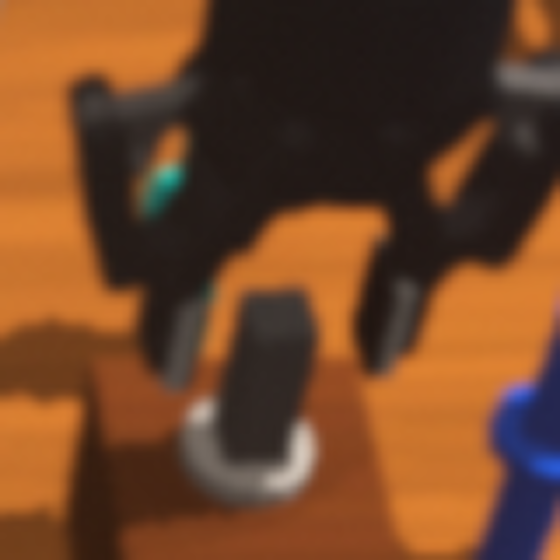

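Emit:
{"name": "play_rows", "arguments": {
  "steps": [
    [0, 0, 0.02, 0.002, -0.001, 0, -0.2],
    [0, 0, 0.02, 0, 0, 0, -0.2],
    [0, 0, 0, 0, 0, 0, 0.3],
    [0, 0, 0, 0, 0, 0, 1],
    [0, 0, 0, 0, 0, 0, 1],
    [0, 0, 0, 0, 0, 0, 1],
    [0, 0, 0, 0, 0, 0, 1],
    [0, 0, 0, 0, 0, 0, 1]
  ]
}}

```text
t: 6.32
eef_pos: [0.569, 0.2032, 0.0751]
tool_rot: [-0.0, 0.695, 0.719, -0.0]
wrist_force: [-0.1, -0.0, -2.6]
finger_gap: 0.0193
```

```bash
python3 -c "
from h import *
need([.5692,.2032,.08],92)
f=env.grab_frame('scene'); cv2.imwrite('pics/g7.png',cv2.resize(f[205:285,380:460,::-1],None,fx=7,fy=7,interpolation=cv2.INTER_CUBIC))
"
```

```text
t=6.32 pos=[0.569  0.2032 0.0751] F=[-0.0518 -0.0286 -2.644 ] M=[-0.0333 -0.0317 -0.0277] gap=0.0193 | shift units [-0.0001  0.0008 -0.0162] (mm [-0.034   0.2295 -4.8743]) turn units [-0.0009 -0.0004 -0.0009]
```

View pics/g7.png

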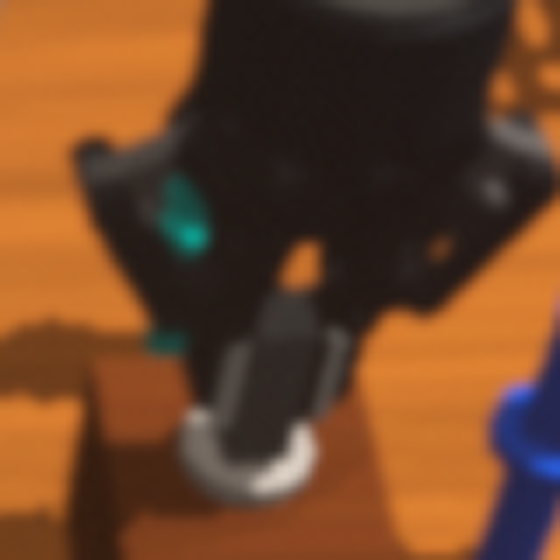

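The handle is now well gripped. Lift straight up.

Emit:
{"name": "play_rows", "arguments": {
  "steps": [
    [0, 0, -0.03, 0, 0, 0, 1],
    [0, 0, -0.05, 0, 0, 0, 1],
    [0, 0, -0.08, 0, 0, 0, 1],
    [0, 0, -0.1, 0, 0, 0, 1],
    [0, 0, -0.1, 0, 0, 0, 1],
    [0, 0, -0.1, 0, 0, 0, 1],
    [0, 0, -0.06, 0, 0, 0, 1],
    [0, 0, 0, 0, 0, 0, 1],
    [0, 0, 0, 0, 0, 0, 1]
  ]
}}

```text
t: 7.12
eef_pos: [0.567, 0.2025, 0.2399]
tool_rot: [-0.002, 0.695, 0.719, -0.002]
wrist_force: [-0.2, -0.8, -4.7]
finger_gap: 0.0194
```

```bash
python3 -c "
from h import *
need([.493,-.2165,.235],92)
f=env.grab_frame('scene'); cv2.imwrite('pics/i1.png',f[:,:,::-1])
"
```

```text
t=7.12 pos=[0.567  0.2025 0.2399] F=[-0.2219 -0.8101 -4.685 ] M=[0.0042 0.0067 0.0075] gap=0.0194 | shift units [-1.3874 -0.2941  0.0192] (mm [-416.2128  -88.2276    5.7693]) turn units [-0.0071  0.0012 -0.0011]
```

View pics/i1.png

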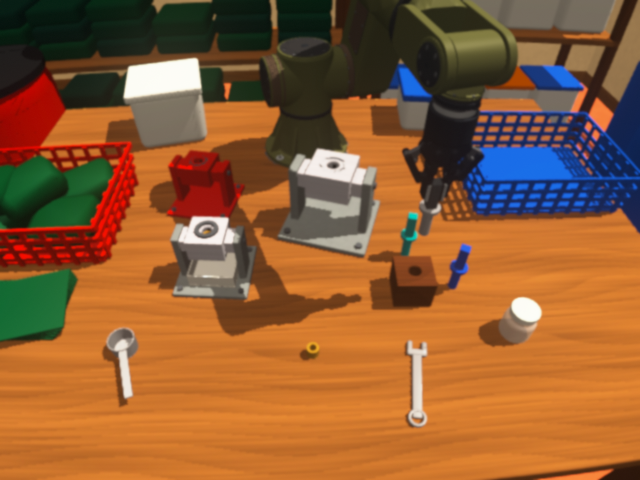

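The drift hangs upright in the gripper at (430,205) px; the holder's hole is empty. Moving to above the bracket.

Emit:
{"name": "play_rows", "arguments": {
  "steps": [
    [-0.06, -0.012, 0, -0.005, 0, 0, 1],
    [-0.115, -0.024, 0, 0, 0, 0, 1],
    [-0.115, -0.024, 0, 0, 0, 0, 1],
    [-0.115, -0.024, 0, 0, 0, 0, 1],
    [-0.115, -0.024, 0, 0, 0, 0, 1],
    [-0.115, -0.024, 0, 0, 0, 0, 1],
    [-0.115, -0.024, 0, 0, 0, 0, 1],
    [-0.115, -0.024, 0, 0, 0, 0, 1],
    [-0.115, -0.024, 0, 0, 0, 0, 1],
    [-0.115, -0.024, 0, 0, 0, 0, 1]
  ]
}}

```text
t: 8.0
eef_pos: [0.5016, -0.1355, 0.2222]
tool_rot: [-0.01, 0.691, 0.722, -0.009]
wrist_force: [0.8, -0.4, -4.1]
finger_gap: 0.019
```

```bash
python3 -c "
from h import *
need([.493,-.2165,.235],92)
"
```

```text
t=8.00 pos=[ 0.5016 -0.1355  0.2222] F=[ 0.7865 -0.4483 -4.0593] M=[ 0.0167 -0.1005  0.0451] gap=0.0190 | shift units [-0.2684 -0.0417 -0.0422] (mm [-80.5241 -12.4993 -12.6578]) turn units [-0.0349 -0.0028  0.0117]
```

Emit:
{"name": "play_rows", "arguments": {
  "steps": [
    [-0.1, -0.015, -0.04, -0.035, -0.003, 0.012, 1],
    [-0.09, -0.013, 0, 0, 0, 0, 1],
    [-0.05, -0.01, 0, 0, 0, 0, 1],
    [0, 0, 0, 0, 0, 0, 1],
    [0, 0, 0, 0, 0, 0, 1]
  ]
}}

```text
t: 8.42
eef_pos: [0.4874, -0.2168, 0.2255]
tool_rot: [-0.006, 0.698, 0.716, -0.002]
wrist_force: [0.5, 0.6, -2.9]
finger_gap: 0.0194
```

```bash
python3 -c "
from h import *
need([.493,-.2165,.235],92)
"
```

```text
t=8.42 pos=[ 0.4874 -0.2168  0.2255] F=[ 0.4602  0.6256 -2.8701] M=[-0.0551  0.0136 -0.0107] gap=0.0194 | shift units [ 0.0006  0.0184 -0.0318] (mm [ 0.1719  5.5236 -9.5527]) turn units [-0.0148 -0.0062 -0.0106]
```

Emit:
{"name": "play_rows", "arguments": {
  "steps": [
    [0, 0.018, -0.02, -0.015, -0.006, -0.01, 1],
    [0, 0, 0, 0, 0, 0, 1],
    [0, 0, 0, 0, 0, 0, 1]
  ]
}}

```text
t: 8.67
eef_pos: [0.4931, -0.2146, 0.2295]
tool_rot: [-0.002, 0.694, 0.72, -0.0]
wrist_force: [0.2, -0.7, -4.4]
finger_gap: 0.0195
```

```bash
python3 -c "
from h import *
need([.493,-.2165,.235],92)
for c in ('scene','top'):
  f=env.grab_frame(c); cv2.imwrite('pics/j_%s.png'%c,f[:,:,::-1])
s=cv2.imread('pics/j_scene.png')[160:290,160:260]; t=cv2.imread('pics/j_top.png')[190:290,370:490]
cv2.imwrite('pics/j.png',cv2.resize(s,None,fx=4.5,fy=4.5,interpolation=cv2.INTER_CUBIC)); cv2.imwrite('pics/jt.png',cv2.resize(t,None,fx=4.5,fy=4.5,interpolation=cv2.INTER_CUBIC))
"
```

```text
t=8.67 pos=[ 0.4931 -0.2146  0.2295] F=[ 0.2326 -0.7336 -4.3732] M=[-0.0669 -0.0034 -0.0289] gap=0.0195 | shift units [-0.0064 -0.0006 -0.0183] (mm [-1.9252 -0.187  -5.493 ]) turn units [-0.0027 -0.0027  0.0022]
```

View pics/j.png

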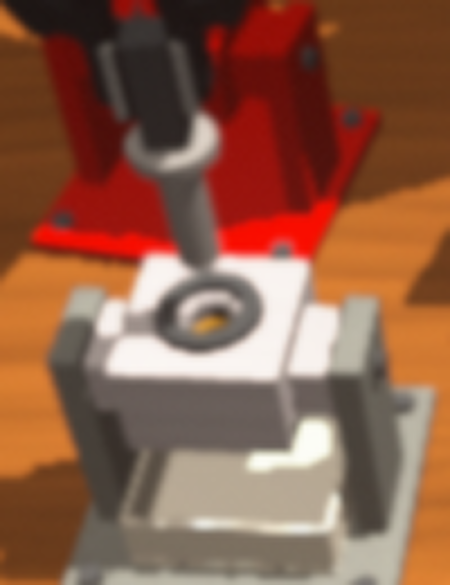

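View pics/jt.png

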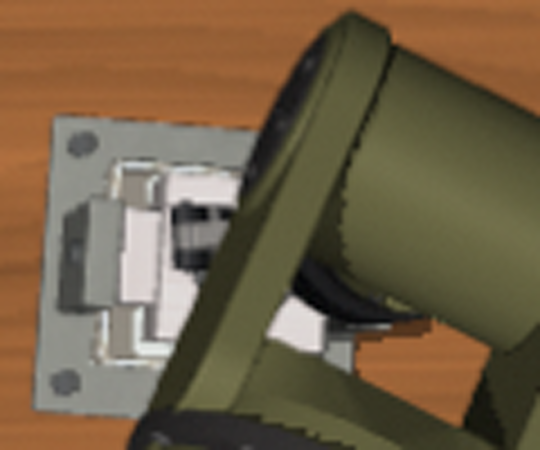

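```bash
python3 -c "
from h import *
o,p,Rm=st()
for nm,L in (('tip',.064),('collar',.064-.059),('handletop',.064-.122)):
  print(nm,p+Rm[:,2]*L,(proj('scene',p+Rm[:,2]*L)-[160,160]+.39)*4.5)
print('ring',(proj('scene',[.493,-.2165,.134])-[160,160]+.39)*4.5, (proj('scene',[.493,-.2165,.130])-[160,160]+.39)*4.5)
print((proj('scene',[[.493,-.2165,.166],[.483,-.2165,.166],[.493,-.2065,.166],[.493,-.2165,.176]])-[160,160]+.39)*4.5)
"
```

```text
tip [ 0.4931 -0.2146  0.1658] [[199.7745 259.2384]]
collar [ 0.4932 -0.2147  0.2248] [[174.023  154.6924]]
handletop [ 0.4933 -0.2148  0.2878] [[143.8871  30.8495]]
ring [[208.3066 311.6753]] [[209.893  318.0696]]
[[195.2772 258.9982]
 [198.2674 243.6529]
 [218.1031 258.1932]
 [191.0789 241.9627]]
```

Run:
```python
from h import *
t=cv2.imread("pics/a_top.png",0); s=cv2.imread("pics/a_scene.png",0); j=cv2.imread("pics/j_scene.png",0)
def fit(im,x,y,w,h,z,c,cen):
    k=8; g=cv2.resize(im[y:y+h,x:x+w],None,fx=k,fy=k,interpolation=cv2.INTER_CUBIC)
    for th in (130,145,160):
        b=(g<th).astype(np.uint8); cs,_=cv2.findContours(b,cv2.RETR_CCOMP,cv2.CHAIN_APPROX_NONE)
        for q in cs:
            if len(q)<60: continue
            e=cv2.fitEllipse(q); a=(np.array(e[0])+.5)/k-.5+[x,y]
            if np.hypot(*(a-cen))<4 and max(e[1])/k<40: print(c,th,a,np.array(e[1])/k,atz(c,a,z))
fit(t,405,230,40,36,.133,"top",(424.4,247.8))
fit(s,188,213,36,32,.133,"scene",(206,229))
# handle top in a_top: drift axis, collar white blob
print("collar mark");
```

```text
top 130 [427.0067 247.4082] [2.9619 6.6778] [ 0.4937 -0.2218  0.133 ]
top 130 [424.3272 247.895 ] [23.7481 24.4819] [ 0.4928 -0.2163  0.133 ]
top 130 [421.7857 248.5615] [2.3327 4.0665] [ 0.4916 -0.211   0.133 ]
top 130 [425.0535 247.487 ] [12.3389 13.6143] [ 0.4936 -0.2178  0.133 ]
top 145 [424.3238 247.8811] [24.0759 24.8305] [ 0.4929 -0.2163  0.133 ]
top 145 [424.4026 247.6043] [12.2544 13.0805] [ 0.4934 -0.2164  0.133 ]
top 160 [424.3273 247.8657] [24.4129 25.253 ] [ 0.4929 -0.2163  0.133 ]
top 160 [424.242  247.7364] [12.1941 12.9708] [ 0.4932 -0.2161  0.133 ]
scene 130 [205.7461 229.3143] [16.214  23.5011] [ 0.4932 -0.217   0.133 ]
scene 130 [204.9681 228.4619] [ 8.173  15.1206] [ 0.4907 -0.2189  0.133 ]
scene 145 [205.7477 229.253 ] [16.7282 24.093 ] [ 0.4931 -0.217   0.133 ]
scene 145 [204.9608 228.342 ] [ 7.5036 14.078 ] [ 0.4903 -0.2189  0.133 ]
scene 160 [205.7451 229.1997] [17.2009 24.6391] [ 0.4929 -0.217   0.133 ]
scene 160 [203.6476 227.9186] [ 5.3461 12.3175] [ 0.4889 -0.2218  0.133 ]
collar mark
```

Emit:
{"name": "play_rows", "arguments": {
  "steps": [
    [-0.006, -0.001, 0.02, -0.003, -0.003, 0.002, 1],
    [0, 0, 0.03, 0, 0, 0, 1],
    [0, 0, 0.015, 0, 0, 0, 1],
    [0, 0, 0, 0, 0, 0, 1],
    [0, 0, 0, 0, 0, 0, 1]
  ]
}}

```text
t: 9.18
eef_pos: [0.493, -0.2153, 0.2076]
tool_rot: [0.0, 0.694, 0.72, -0.0]
wrist_force: [-0.4, -0.6, -2.6]
finger_gap: 0.0194
```

```bash
python3 -c "
from h import *
need([.493,-.2166,.205],92)
f=env.grab_frame('scene'); cv2.imwrite('pics/k.png',cv2.resize(f[170:260,160:250,::-1],None,fx=6.5,fy=6.5,interpolation=cv2.INTER_CUBIC))
o,p,Rm=st(); print((proj('scene',[p+Rm[:,2]*.064,[.493,-.2166,.130]])-[160,170]+.42)*6.5)
"
```

```text
t=9.18 pos=[ 0.493  -0.2153  0.2076] F=[-0.3957 -0.6466 -2.5862] M=[-0.0071 -0.0594 -0.0304] gap=0.0194 | shift units [-0.0045 -0.      0.0087] (mm [-1.345  -0.0053  2.6092]) turn units [0.0003 0.0004 0.0025]
[[299.5375 362.7078]
 [303.0536 394.6402]]
```

View pics/k.png

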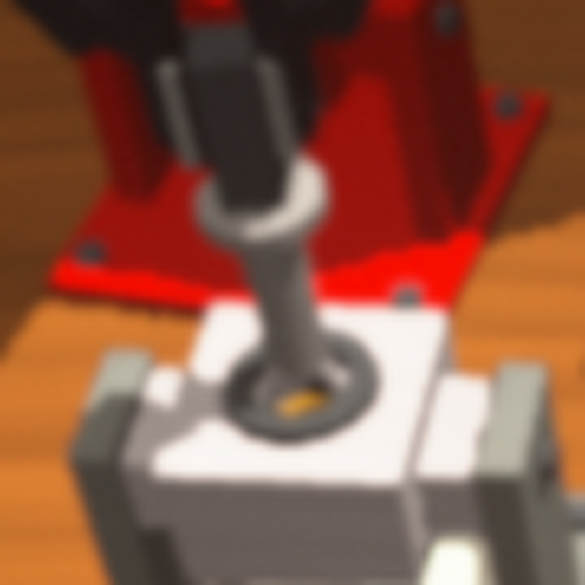

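Tip at zoom (298,367), just above the bore and aligned with it. Correct 1.3 mm in y and lower slowly.

Emit:
{"name": "play_rows", "arguments": {
  "steps": [
    [-0.0045, 0, 0, 0, 0, 0.002, 1],
    [0, 0, 0, 0, 0, 0, 1],
    [0, 0, 0.012, 0, 0, 0, 1],
    [0, 0, 0.012, 0, 0, 0, 1],
    [0, 0, 0, 0, 0, 0, 1]
  ]
}}

```text
t: 9.65
eef_pos: [0.4933, -0.217, 0.2005]
tool_rot: [0.001, 0.695, 0.719, 0.0]
wrist_force: [0.4, -1.2, -4.1]
finger_gap: 0.0192
```

```bash
python3 -c "
from h import *
need([.493,-.2166,.190],92)
"
```

```text
t=9.65 pos=[ 0.4933 -0.217   0.2005] F=[ 0.36   -1.1625 -4.0779] M=[0.0207 0.0468 0.004 ] gap=0.0192 | shift units [ 0.0015 -0.0009  0.0349] (mm [ 0.4444 -0.2655 10.4747]) turn units [ 0.0017  0.0012 -0.0001]
```

Emit:
{"name": "play_rows", "arguments": {
  "steps": [
    [0.0015, -0.001, 0.01, 0.0015, 0.001, 0, 1],
    [0, 0, 0.01, 0, 0, 0, 1],
    [0, 0, 0, 0, 0, 0, 1]
  ]
}}

```text
t: 9.9
eef_pos: [0.4928, -0.2165, 0.1937]
tool_rot: [-0.0, 0.695, 0.719, -0.0]
wrist_force: [-0.3, -0.7, -3.8]
finger_gap: 0.0195
```

```bash
python3 -c "
from h import *
need([.493,-.2166,.190],92)
"
```

```text
t=9.90 pos=[ 0.4928 -0.2165  0.1937] F=[-0.3016 -0.6609 -3.7552] M=[-0.0524 -0.0037  0.0699] gap=0.0195 | shift units [-0.0002  0.0006  0.0122] (mm [-0.0606  0.1658  3.6576]) turn units [-0.0002 -0.     -0.0002]
```

Emit:
{"name": "play_rows", "arguments": {
  "steps": [
    [0, 0, 0.007, 0, 0, 0, 1],
    [0, 0, 0, 0, 0, 0, 1]
  ]
}}

```text
t: 10.07
eef_pos: [0.4928, -0.2165, 0.1912]
tool_rot: [-0.0, 0.695, 0.719, -0.0]
wrist_force: [0.3, 0.3, -3.3]
finger_gap: 0.0194
```

Emit:
{"name": "play_rows", "arguments": {
  "steps": [
    [0, 0, 0.007, 0, 0, 0, 1],
    [0, 0, 0, 0, 0, 0, 1]
  ]
}}

```text
t: 10.23
eef_pos: [0.4928, -0.2165, 0.1889]
tool_rot: [-0.0, 0.695, 0.719, -0.0]
wrist_force: [0.2, -0.3, -3.5]
finger_gap: 0.0196
```

Emit:
{"name": "play_rows", "arguments": {
  "steps": [
    [0, 0, 0.007, 0, 0, 0, 1],
    [0, 0, 0, 0, 0, 0, 1]
  ]
}}

```text
t: 10.4
eef_pos: [0.4929, -0.2165, 0.1866]
tool_rot: [-0.0, 0.695, 0.719, -0.0]
wrist_force: [0.6, 1.0, -3.6]
finger_gap: 0.0193
```

Nose is inside the bore with no side force. Continue toward the bush in small steps.

Emit:
{"name": "play_rows", "arguments": {
  "steps": [
    [0, 0, 0.005, 0, 0, 0, 1],
    [0, 0, 0, 0, 0, 0, 1]
  ]
}}

```text
t: 10.57
eef_pos: [0.4929, -0.2165, 0.185]
tool_rot: [-0.0, 0.695, 0.719, -0.0]
wrist_force: [0.8, -0.3, -3.2]
finger_gap: 0.0193
```

Emit:
{"name": "play_rows", "arguments": {
  "steps": [
    [0, 0, 0.005, 0, 0, 0, 1],
    [0, 0, 0, 0, 0, 0, 1]
  ]
}}

```text
t: 10.73
eef_pos: [0.4929, -0.2165, 0.1834]
tool_rot: [0.0, 0.695, 0.719, -0.0]
wrist_force: [0.1, -0.2, -3.0]
finger_gap: 0.0195
```

Emit:
{"name": "play_rows", "arguments": {
  "steps": [
    [0, 0, 0.005, 0, 0, 0, 1],
    [0, 0, 0, 0, 0, 0, 1]
  ]
}}

```text
t: 10.9
eef_pos: [0.493, -0.2166, 0.182]
tool_rot: [0.0, 0.695, 0.719, 0.0]
wrist_force: [-0.7, 1.0, -3.6]
finger_gap: 0.019
```

Emit:
{"name": "play_rows", "arguments": {
  "steps": [
    [0, 0, 0.005, 0, 0, 0, 1],
    [0, 0, 0, 0, 0, 0, 1]
  ]
}}

```text
t: 11.07
eef_pos: [0.4935, -0.2168, 0.1813]
tool_rot: [0.001, 0.695, 0.719, 0.0]
wrist_force: [-0.7, -0.4, -4.2]
finger_gap: 0.0193
```

Emit:
{"name": "play_rows", "arguments": {
  "steps": [
    [0, 0, 0.005, 0, 0, 0, 1],
    [0, 0, 0, 0, 0, 0, 1]
  ]
}}

```text
t: 11.23
eef_pos: [0.4937, -0.2169, 0.1805]
tool_rot: [0.002, 0.695, 0.719, 0.0]
wrist_force: [-1.2, -0.1, -4.2]
finger_gap: 0.0196
```

Emit:
{"name": "play_rows", "arguments": {
  "steps": [
    [0, 0, 0.005, 0, 0, 0, 1],
    [0, 0, 0, 0, 0, 0, 1]
  ]
}}

```text
t: 11.4
eef_pos: [0.4937, -0.217, 0.1795]
tool_rot: [0.002, 0.695, 0.719, 0.001]
wrist_force: [-0.8, -0.8, -4.0]
finger_gap: 0.0191
```

```bash
python3 -c "
from h import *
need([.493,-.2166,.178],92)
o,p,Rm=st(); print(o['effort'],o['qpos'])
"
```

```text
t=11.40 pos=[ 0.4937 -0.217   0.1795] F=[-0.8343 -0.8306 -4.0375] M=[ 0.0181  0.3319 -0.0498] gap=0.0191 | shift units [ 0.0014 -0.0024  0.005 ] (mm [ 0.4102 -0.7171  1.5131]) turn units [0.0045 0.0028 0.    ]
[  0.2657 -55.4205 -37.3627   0.1843  -0.488   -0.0012] [-0.4819  0.3012  1.594  -0.0002  1.2423 -2.0876]
```

Emit:
{"name": "play_rows", "arguments": {
  "steps": [
    [0.0015, -0.0025, 0.003, 0.0045, 0.003, 0, 1],
    [0, 0, 0, 0, 0, 0, 1]
  ]
}}

```text
t: 11.57
eef_pos: [0.4935, -0.217, 0.1793]
tool_rot: [0.001, 0.695, 0.719, 0.0]
wrist_force: [1.1, 0.5, -2.5]
finger_gap: 0.0194
```

```bash
python3 -c "
from h import *
need([.493,-.2166,.178],92)
"
```

```text
t=11.57 pos=[ 0.4935 -0.217   0.1793] F=[ 1.0728  0.5093 -2.5024] M=[ 0.0473  0.0331 -0.0384] gap=0.0194 | shift units [ 0.0013 -0.0017  0.0042] (mm [ 0.3762 -0.522   1.2527]) turn units [ 0.0024  0.0013 -0.0001]
```

Emit:
{"name": "play_rows", "arguments": {
  "steps": [
    [0.001, -0.001, 0.008, 0.002, 0.001, 0, 1],
    [0, 0, 0, 0, 0, 0, 1]
  ]
}}

```text
t: 11.73
eef_pos: [0.4936, -0.2169, 0.1773]
tool_rot: [0.001, 0.695, 0.719, 0.0]
wrist_force: [-0.3, 0.3, -4.4]
finger_gap: 0.0188
```

Emit:
{"name": "play_rows", "arguments": {
  "steps": [
    [0, 0, 0.008, 0, 0, 0, 1],
    [0, 0, 0, 0, 0, 0, 1]
  ]
}}

```text
t: 11.9
eef_pos: [0.4937, -0.217, 0.1751]
tool_rot: [0.001, 0.695, 0.719, 0.0]
wrist_force: [-0.3, -0.4, -3.5]
finger_gap: 0.0191
```

```bash
python3 -c "
from h import *
need([.493,-.2166,.17],92)
f=env.grab_frame('scene'); cv2.imwrite('pics/l.png',cv2.resize(f[170:300,160:260,::-1],None,fx=4.6,fy=4.6,interpolation=cv2.INTER_CUBIC))
"
```

```text
t=11.90 pos=[ 0.4937 -0.217   0.1751] F=[-0.2971 -0.4094 -3.4885] M=[ 0.0006  0.1559 -0.0233] gap=0.0191 | shift units [ 0.0013 -0.0024  0.0171] (mm [ 0.3976 -0.7294  5.1406]) turn units [ 0.0027  0.0017 -0.0001]
```

View pics/l.png

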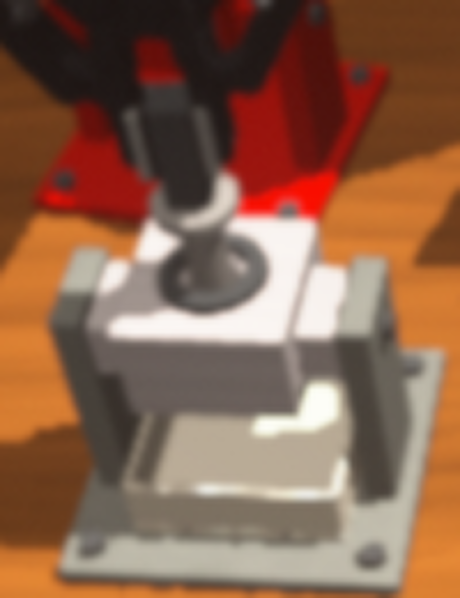

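Emit:
{"name": "play_rows", "arguments": {
  "steps": [
    [0.001, -0.002, 0.007, 0.002, 0.001, 0, 1],
    [0, 0, 0, 0, 0, 0, 1]
  ]
}}

```text
t: 12.12
eef_pos: [0.4935, -0.2168, 0.1733]
tool_rot: [0.001, 0.695, 0.719, 0.0]
wrist_force: [0.2, 0.0, -3.3]
finger_gap: 0.0194
```

Emit:
{"name": "play_rows", "arguments": {
  "steps": [
    [0, 0, 0.007, 0, 0, 0, 1],
    [0, 0, 0, 0, 0, 0, 1]
  ]
}}

```text
t: 12.28
eef_pos: [0.4937, -0.2169, 0.1715]
tool_rot: [0.001, 0.695, 0.719, 0.0]
wrist_force: [-0.4, -0.7, -3.4]
finger_gap: 0.0194
```

```bash
python3 -c "
from h import *
need([.493,-.2166,.17],92)
o,p,Rm=st();print((proj('scene',[p+Rm[:,2]*.005,p-Rm[:,2]*.003])-[160,170]+.4)*4.6)
"
```

```text
t=12.28 pos=[ 0.4937 -0.2169  0.1715] F=[-0.383  -0.7202 -3.4159] M=[-0.0872  0.1305 -0.05  ] gap=0.0194 | shift units [ 0.0012 -0.0023  0.0048] (mm [ 0.3618 -0.6904  1.4489]) turn units [ 0.0031  0.0019 -0.0002]
[[198.2179 219.1825]
 [194.8094 205.2308]]
```

Emit:
{"name": "play_rows", "arguments": {
  "steps": [
    [0.0005, -0.001, 0.006, 0.003, 0.002, 0, 1],
    [0, 0, 0, 0, 0, 0, 1]
  ]
}}

```text
t: 12.45
eef_pos: [0.4937, -0.2169, 0.1699]
tool_rot: [0.0, 0.695, 0.719, 0.0]
wrist_force: [-0.3, -0.0, -2.1]
finger_gap: 0.0193
```

Emit:
{"name": "play_rows", "arguments": {
  "steps": [
    [0, 0, 0.006, 0, 0, 0, 1],
    [0, 0, 0, 0, 0, 0, 1]
  ]
}}

```text
t: 12.62
eef_pos: [0.4938, -0.217, 0.1683]
tool_rot: [0.001, 0.695, 0.719, 0.0]
wrist_force: [-0.8, 0.1, -3.0]
finger_gap: 0.0189
```

Emit:
{"name": "play_rows", "arguments": {
  "steps": [
    [0, 0, 0.006, 0, 0, 0, 1],
    [0, 0, 0, 0, 0, 0, 1]
  ]
}}

```text
t: 12.78
eef_pos: [0.4938, -0.217, 0.1667]
tool_rot: [0.001, 0.695, 0.719, 0.0]
wrist_force: [-0.7, 0.5, -2.1]
finger_gap: 0.0196
```

Emit:
{"name": "play_rows", "arguments": {
  "steps": [
    [0, 0, 0.006, 0, 0, 0, 1]
  ]
}}

```text
t: 12.87
eef_pos: [0.4939, -0.2171, 0.1653]
tool_rot: [0.001, 0.695, 0.719, 0.0]
wrist_force: [-2.6, 0.9, 10.1]
finger_gap: 0.0197
```

Emit:
{"name": "play_rows", "arguments": {
  "steps": [
    [0, 0, 0.006, 0, 0, 0, 1]
  ]
}}

```text
t: 12.95
eef_pos: [0.494, -0.2172, 0.1639]
tool_rot: [0.001, 0.695, 0.719, 0.0]
wrist_force: [-4.3, 0.7, 11.0]
finger_gap: 0.0193
```

Emit:
{"name": "play_rows", "arguments": {
  "steps": [
    [0, 0, 0.006, 0, 0, 0, 1]
  ]
}}

```text
t: 13.03
eef_pos: [0.494, -0.2172, 0.1625]
tool_rot: [0.001, 0.695, 0.719, 0.0]
wrist_force: [-4.6, 1.5, 10.0]
finger_gap: 0.0195
```

Measured during the moving row, the press is ~14 N: the bush is moving. There's a ~4.5 N side force in −x, so I'll ease toward −x while pressing on.

Emit:
{"name": "play_rows", "arguments": {
  "steps": [
    [0, -0.002, 0.006, 0.001, 0, 0, 1],
    [0, -0.002, 0.006, 0.001, 0, 0, 1]
  ]
}}

```text
t: 13.2
eef_pos: [0.4934, -0.2173, 0.1599]
tool_rot: [0.002, 0.695, 0.719, 0.0]
wrist_force: [1.1, 0.1, 7.7]
finger_gap: 0.0197
```

Emit:
{"name": "play_rows", "arguments": {
  "steps": [
    [0, -0.002, 0.006, 0.001, 0, 0, 1],
    [0, -0.002, 0.006, 0.001, 0, 0, 1]
  ]
}}

```text
t: 13.37
eef_pos: [0.4931, -0.2174, 0.1573]
tool_rot: [0.003, 0.695, 0.719, 0.001]
wrist_force: [0.3, 0.9, 7.7]
finger_gap: 0.0195
```

```bash
python3 -c "
from h import *
need([.493,-.2166,.145],92)
f=env.grab_frame('scene'); cv2.imwrite('pics/m.png',cv2.resize(f[170:300,160:260,::-1],None,fx=4.6,fy=4.6,interpolation=cv2.INTER_CUBIC))
"
```

```text
t=13.37 pos=[ 0.4931 -0.2174  0.1573] F=[0.2548 0.8689 7.6653] M=[ 0.4263 -0.1028 -0.0236] gap=0.0195 | shift units [ 0.0029 -0.0005  0.0409] (mm [ 0.8836 -0.1593 12.2727]) turn units [ 0.0059  0.004  -0.    ]
```

View pics/m.png

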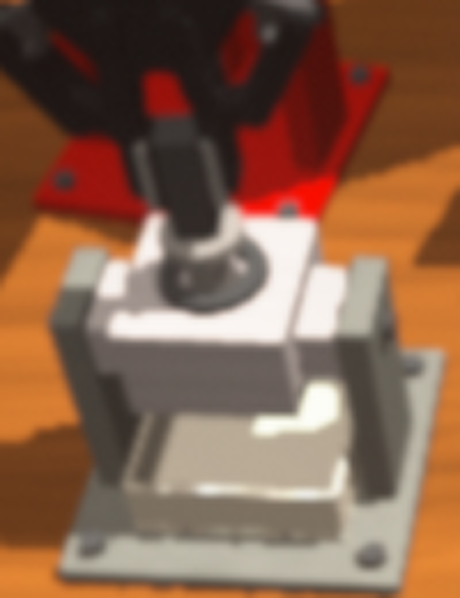

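Emit:
{"name": "play_rows", "arguments": {
  "steps": [
    [0.0025, 0, 0.006, 0.006, 0.004, 0, 1],
    [0, -0.0005, 0.006, 0.001, 0.001, 0, 1]
  ]
}}

```text
t: 13.58
eef_pos: [0.4938, -0.2171, 0.1546]
tool_rot: [0.001, 0.695, 0.719, 0.0]
wrist_force: [-0.9, 1.3, 7.9]
finger_gap: 0.0192
```

Emit:
{"name": "play_rows", "arguments": {
  "steps": [
    [0, -0.0005, 0.006, 0.001, 0.001, 0, 1],
    [0, -0.0005, 0.006, 0.001, 0.001, 0, 1]
  ]
}}

```text
t: 13.75
eef_pos: [0.4939, -0.2172, 0.152]
tool_rot: [0.001, 0.695, 0.719, 0.001]
wrist_force: [-3.2, 1.9, 9.6]
finger_gap: 0.0196
```

Emit:
{"name": "play_rows", "arguments": {
  "steps": [
    [0, -0.0005, 0.006, 0.001, 0.001, 0, 1],
    [0, -0.0005, 0.006, 0.001, 0.001, 0, 1]
  ]
}}

```text
t: 13.92
eef_pos: [0.4939, -0.2173, 0.1493]
tool_rot: [0.0, 0.695, 0.719, 0.001]
wrist_force: [-2.7, 1.1, 9.2]
finger_gap: 0.0193
```

```bash
python3 -c "
from h import *
need([.493,-.2166,.145],92)
f=env.grab_frame('scene'); cv2.imwrite('pics/m2.png',cv2.resize(f[170:300,160:260,::-1],None,fx=4.6,fy=4.6,interpolation=cv2.INTER_CUBIC))
"
```

```text
t=13.92 pos=[ 0.4939 -0.2173  0.1493] F=[-2.7155  1.1     9.1821] M=[0.289  0.5853 0.0221] gap=0.0193 | shift units [ 0.0023 -0.0029  0.0144] (mm [ 0.692  -0.8798  4.3209]) turn units [ 0.0017 -0.0016  0.0002]
```

View pics/m2.png

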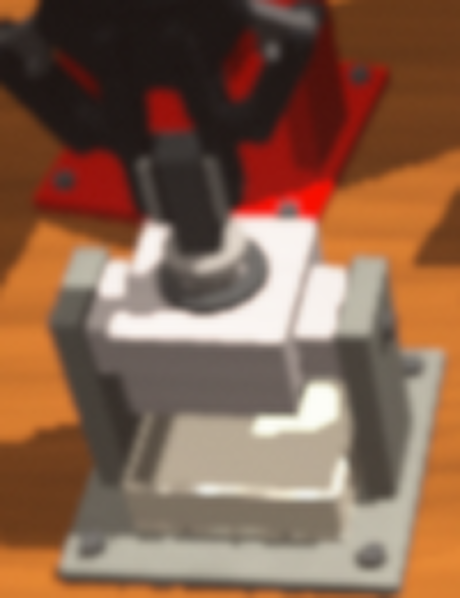

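Emit:
{"name": "play_rows", "arguments": {
  "steps": [
    [0.001, -0.002, 0.005, 0.001, -0.001, 0, 1],
    [0, -0.0005, 0.005, 0.001, 0, 0, 1]
  ]
}}

```text
t: 14.13
eef_pos: [0.4937, -0.2172, 0.147]
tool_rot: [0.001, 0.695, 0.719, 0.001]
wrist_force: [-1.5, 1.2, 8.2]
finger_gap: 0.0193
```

Emit:
{"name": "play_rows", "arguments": {
  "steps": [
    [0.001, -0.001, 0.005, 0.001, 0, 0, 1],
    [0, -0.0005, 0.005, 0.001, 0, 0, 1]
  ]
}}

```text
t: 14.3
eef_pos: [0.4939, -0.2171, 0.1449]
tool_rot: [0.001, 0.695, 0.719, 0.0]
wrist_force: [-1.7, 1.4, 9.0]
finger_gap: 0.0195
```

Emit:
{"name": "play_rows", "arguments": {
  "steps": [
    [0, -0.0005, 0.005, 0.001, 0, 0, 1]
  ]
}}

```text
t: 14.38
eef_pos: [0.4936, -0.2171, 0.1433]
tool_rot: [0.001, 0.695, 0.719, 0.0]
wrist_force: [-0.4, -0.7, -3.5]
finger_gap: 0.0194
```

Emit:
{"name": "play_rows", "arguments": {
  "steps": [
    [0, -0.0005, 0.005, 0.001, 0, 0, 1]
  ]
}}

```text
t: 14.47
eef_pos: [0.4933, -0.2169, 0.1412]
tool_rot: [0.0, 0.695, 0.719, -0.0]
wrist_force: [0.7, 0.3, -3.6]
finger_gap: 0.0197
```

The force fell to the drift's weight at TCP z≈0.144: the bush is out. Now feel for the stop ring in small steps.

Emit:
{"name": "play_rows", "arguments": {
  "steps": [
    [0, 0, 0.002, 0, 0, 0, 1]
  ]
}}

```text
t: 14.55
eef_pos: [0.4933, -0.2169, 0.1406]
tool_rot: [0.0, 0.695, 0.719, -0.0]
wrist_force: [-5.4, 2.5, 17.2]
finger_gap: 0.019
```

Emit:
{"name": "play_rows", "arguments": {
  "steps": [
    [0, 0, 0.002, 0, 0, 0, 1]
  ]
}}

```text
t: 14.63
eef_pos: [0.4934, -0.217, 0.1407]
tool_rot: [0.0, 0.695, 0.719, -0.0]
wrist_force: [-6.6, 2.6, 14.5]
finger_gap: 0.0192
```

Emit:
{"name": "play_rows", "arguments": {
  "steps": [
    [0, 0, 0.002, 0, 0, 0, 1]
  ]
}}

```text
t: 14.72
eef_pos: [0.4933, -0.2169, 0.1407]
tool_rot: [0.0, 0.695, 0.719, -0.0]
wrist_force: [-5.7, 1.4, 10.5]
finger_gap: 0.0193
```

Emit:
{"name": "play_rows", "arguments": {
  "steps": [
    [0, 0, 0.002, 0, 0, 0, 1]
  ]
}}

```text
t: 14.8
eef_pos: [0.4933, -0.2169, 0.1407]
tool_rot: [0.001, 0.695, 0.719, -0.0]
wrist_force: [-4.5, 1.7, 10.5]
finger_gap: 0.0192
```

Emit:
{"name": "play_rows", "arguments": {
  "steps": [
    [0, -0.0005, 0.0017, 0, 0, 0, 1],
    [0, 0, 0.0017, 0, 0, 0, 1],
    [0, 0, 0.0017, 0, 0, 0, 1],
    [0, 0, 0.0017, 0, 0, 0, 1]
  ]
}}

```text
t: 15.13
eef_pos: [0.4933, -0.2169, 0.1407]
tool_rot: [0.001, 0.695, 0.719, -0.0]
wrist_force: [-3.8, 1.9, 8.8]
finger_gap: 0.0191
```

Emit:
{"name": "play_rows", "arguments": {
  "steps": [
    [0, 0, 0.0017, 0, 0, 0, 1],
    [0, 0, 0.0017, 0, 0, 0, 1],
    [0, 0, 0.0017, 0, 0, 0, 1],
    [0, 0, 0.0017, 0, 0, 0, 1]
  ]
}}

```text
t: 15.47
eef_pos: [0.4933, -0.2169, 0.1407]
tool_rot: [0.002, 0.695, 0.719, -0.0]
wrist_force: [-4.6, 1.0, 9.0]
finger_gap: 0.0193
```

```bash
python3 -c "
from h import *
need([.493,-.2166,.145],92)
f=env.grab_frame('scene'); cv2.imwrite('pics/n.png',cv2.resize(f[170:300,160:260,::-1],None,fx=4.6,fy=4.6,interpolation=cv2.INTER_CUBIC))
o,p,Rm=st();print((proj('scene',[p+Rm[:,2]*.005,p-Rm[:,2]*.003])-[160,170]+.4)*4.6)
for n in ('bush','bush_center','catch_tub'):
  for d in env.mark_of(n,'scene'): print(n,np.array(d['at']),round(d['p'],2))
"
```

```text
t=15.47 pos=[ 0.4933 -0.2169  0.1407] F=[-4.5666  1.0025  9.0302] M=[0.37   0.7701 0.0418] gap=0.0193 | shift units [ 0.001  -0.001  -0.0142] (mm [ 0.3143 -0.2991 -4.2707]) turn units [0.0028 0.0031 0.0005]
[[211.2157 270.3896]
 [207.9757 257.122 ]]
bush [ 0.493  -0.2171  0.0085] 0.45
bush [ 0.4959 -0.2196  0.167 ] 0.28
bush_center [ 0.4879 -0.2198  0.0257] 0.62
catch_tub [ 0.4915 -0.2125  0.0096] 0.58
catch_tub [ 0.4889 -0.2179  0.1288] 0.54
```

View pics/n.png

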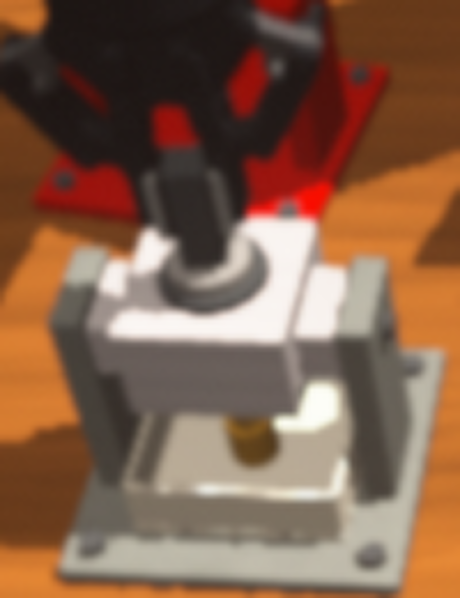

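The bush stands in the tub at zoom (250,440), and the collar sits on the ring at (205,270), having borne ~12 N for over 0.8 s. Withdraw.

Emit:
{"name": "play_rows", "arguments": {
  "steps": [
    [0.001, -0.001, -0.02, 0.003, 0.003, 0, 1],
    [0, 0, -0.03, 0, 0, 0, 1],
    [0, 0, -0.04, 0, 0, 0, 1],
    [0, 0, -0.05, 0, 0, 0, 1],
    [0, 0, -0.06, 0, 0, 0, 1],
    [0, 0, -0.06, 0, 0, 0, 1],
    [0, 0, -0.06, 0, 0, 0, 1],
    [0, 0, 0, 0, 0, 0, 1],
    [0, 0, 0, 0, 0, 0, 1]
  ]
}}

```text
t: 16.42
eef_pos: [0.4922, -0.2162, 0.2403]
tool_rot: [-0.003, 0.695, 0.719, -0.001]
wrist_force: [-0.8, -0.1, -4.5]
finger_gap: 0.019
```

```bash
python3 -c "
from h import *
need([.569,.2032,.238],92)
f=env.grab_frame('scene'); cv2.imwrite('pics/o.png',cv2.resize(f[110:300,150:270,::-1],None,fx=3.1,fy=3.1,interpolation=cv2.INTER_CUBIC))
"
```

```text
t=16.42 pos=[ 0.4922 -0.2162  0.2403] F=[-0.8052 -0.1045 -4.5049] M=[ 0.0068 -0.0347  0.0179] gap=0.0190 | shift units [1.3881 0.3052 0.0099] (mm [416.4426  91.5552   2.9828]) turn units [-0.0058 -0.0035  0.0004]
```

View pics/o.png

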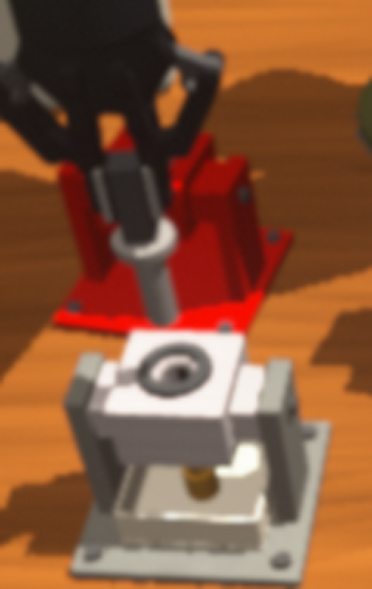

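Bush standing in the tub, drift free and straight. Back to the holder.

Emit:
{"name": "play_rows", "arguments": {
  "steps": [
    [0.06, 0.013, 0, -0.005, -0.003, 0, 1],
    [0.115, 0.025, 0, 0, 0, 0, 1],
    [0.115, 0.025, 0, 0, 0, 0, 1],
    [0.115, 0.025, 0, 0, 0, 0, 1],
    [0.115, 0.025, 0, 0, 0, 0, 1],
    [0.115, 0.025, 0, 0, 0, 0, 1],
    [0.115, 0.025, 0, 0, 0, 0, 1],
    [0.115, 0.025, 0, 0, 0, 0, 1],
    [0.115, 0.025, 0, 0, 0, 0, 1],
    [0.115, 0.025, 0, 0, 0, 0, 1]
  ]
}}

```text
t: 17.3
eef_pos: [0.5498, 0.1234, 0.2265]
tool_rot: [-0.007, 0.698, 0.716, -0.006]
wrist_force: [0.5, -1.0, -3.2]
finger_gap: 0.0198
```

```bash
python3 -c "
from h import *
need([.569,.2032,.235],92)
"
```

```text
t=17.30 pos=[0.5498 0.1234 0.2265] F=[ 0.4666 -0.9805 -3.243 ] M=[-0.0413 -0.0155 -0.0454] gap=0.0198 | shift units [ 0.2645  0.07   -0.0293] (mm [79.3617 20.9876 -8.7883]) turn units [-0.0232 -0.0023 -0.013 ]
```

Emit:
{"name": "play_rows", "arguments": {
  "steps": [
    [0.1, 0.025, -0.02, -0.02, -0.002, -0.013, 1],
    [0.09, 0.024, 0, 0, 0, 0, 1],
    [0.045, 0.012, 0, 0, 0, 0, 1],
    [0, 0, 0, 0, 0, 0, 1],
    [0, 0, 0, 0, 0, 0, 1]
  ]
}}

```text
t: 17.72
eef_pos: [0.5639, 0.2043, 0.2241]
tool_rot: [-0.004, 0.692, 0.722, -0.005]
wrist_force: [-0.1, -1.0, -3.6]
finger_gap: 0.0194
```

```bash
python3 -c "
from h import *
need([.569,.2032,.16],92)
"
```

```text
t=17.72 pos=[0.5639 0.2043 0.2241] F=[-0.1443 -1.0257 -3.6309] M=[-0.0913 -0.0014 -0.0196] gap=0.0194 | shift units [-0.004   0.0194  0.2135] (mm [-1.1965  5.8282 64.06  ]) turn units [-0.0163  0.0016  0.0097]
```

Emit:
{"name": "play_rows", "arguments": {
  "steps": [
    [-0.004, 0.018, 0, -0.016, 0.002, 0.009, 1],
    [0, 0, 0.05, 0, 0, 0, 1],
    [0, 0, 0.08, 0, 0, 0, 1],
    [0, 0, 0.06, 0, 0, 0, 1],
    [0, 0, 0.03, 0, 0, 0, 1],
    [0, 0, 0, 0, 0, 0, 1],
    [0, 0, 0, 0, 0, 0, 1]
  ]
}}

```text
t: 18.3
eef_pos: [0.5715, 0.1947, 0.1549]
tool_rot: [0.001, 0.698, 0.716, 0.001]
wrist_force: [1.1, 0.7, -3.8]
finger_gap: 0.0196
```

```bash
python3 -c "
from h import *
need([.569,.2032,.12],92)
f=env.grab_frame('scene'); cv2.imwrite('pics/p.png',cv2.resize(f[190:310,370:470,::-1],None,fx=5,fy=5,interpolation=cv2.INTER_CUBIC))
o,p,Rm=st();print((proj('scene',[p+Rm[:,2]*.064,[.569,.2035,.07]])-[370,190]+.4)*5)
"
```

```text
t=18.30 pos=[0.5715 0.1947 0.1549] F=[ 1.0744  0.6699 -3.8187] M=[0.0579 0.0222 0.0331] gap=0.0196 | shift units [ 0.0287 -0.0079  0.1164] (mm [ 8.6006 -2.361  34.9191]) turn units [ 0.0038  0.001  -0.0125]
[[213.0667 375.903 ]
 [224.4909 404.1972]]
```

View pics/p.png

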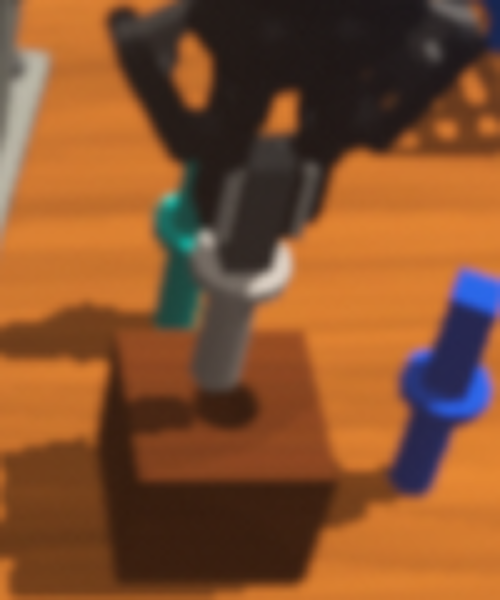

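```bash
python3 -c "
from h import *
f=cv2.imread('pics/i1.png'); cv2.imwrite('pics/p2.png',cv2.resize(f[250:310,385:445],None,fx=8,fy=8,interpolation=cv2.INTER_CUBIC))
print((proj('scene',[[.569,.2032,.07],[.569,.2162,.07],[.569,.1902,.07],[.582,.2032,.07],[.556,.2032,.07]])-[385,250]+.44)*8)
"
```

```text
[[238.3526 167.0822]
 [288.2348 165.0579]
 [188.319  169.1032]
 [248.8003 206.1995]
 [228.0915 128.7288]]
```

View pics/p2.png

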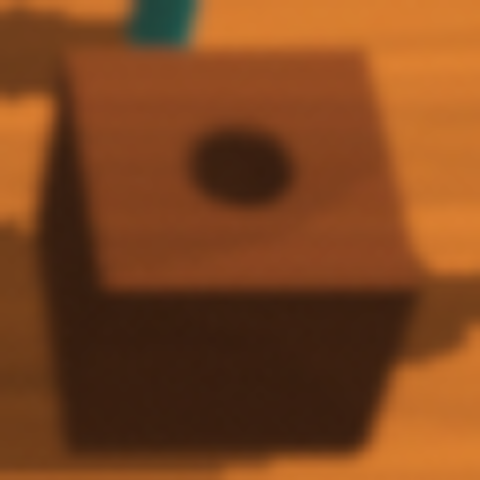

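Emit:
{"name": "play_rows", "arguments": {
  "steps": [
    [0.028, -0.008, 0, 0.004, 0.001, -0.012, 1],
    [0, 0, 0, 0, 0, 0, 1],
    [0, 0, 0, 0, 0, 0, 1]
  ]
}}

```text
t: 18.6
eef_pos: [0.5698, 0.2036, 0.1579]
tool_rot: [0.001, 0.695, 0.719, 0.002]
wrist_force: [-0.4, -0.4, -3.4]
finger_gap: 0.0192
```

Hole centre in that view is at zoom (241,167) → (0.569, 0.204). Aligned; lower slowly.

Emit:
{"name": "play_rows", "arguments": {
  "steps": [
    [0.001, -0.002, 0.02, 0.003, 0, 0, 1],
    [0, 0, 0.03, 0, 0, 0, 1],
    [0, 0, 0.03, 0, 0, 0, 1],
    [0, 0, 0, 0, 0, 0, 1]
  ]
}}

```text
t: 18.93
eef_pos: [0.5695, 0.2047, 0.133]
tool_rot: [0.001, 0.694, 0.72, 0.002]
wrist_force: [-1.4, -0.4, -4.5]
finger_gap: 0.0196
```

```bash
python3 -c "
from h import *
need([.569,.2038,.078],92)
"
```

```text
t=18.93 pos=[0.5695 0.2047 0.133 ] F=[-1.3722 -0.3625 -4.4603] M=[-0.032  -0.0144 -0.0221] gap=0.0196 | shift units [-0.0031 -0.0024  0.1834] (mm [-0.9426 -0.71   55.0143]) turn units [ 0.0046 -0.0023  0.001 ]
```

Emit:
{"name": "play_rows", "arguments": {
  "steps": [
    [-0.003, -0.002, 0.02, 0.004, -0.002, 0, 1],
    [0, 0, 0.03, 0, 0, 0, 1],
    [0, 0, 0.03, 0, 0, 0, 1],
    [0, 0, 0.03, 0, 0, 0, 1],
    [0, 0, 0.02, 0, 0, 0, 1],
    [0, 0, 0.01, 0, 0, 0, 1],
    [0, 0, 0, 0, 0, 0, 1]
  ]
}}

```text
t: 19.52
eef_pos: [0.5681, 0.2032, 0.0844]
tool_rot: [-0.001, 0.694, 0.72, -0.001]
wrist_force: [0.2, -0.3, -2.6]
finger_gap: 0.0193
```

```bash
python3 -c "
from h import *
need([.569,.2038,.076],92)
"
```

```text
t=19.52 pos=[0.5681 0.2032 0.0844] F=[ 0.2477 -0.2807 -2.6251] M=[0.0246 0.0072 0.0121] gap=0.0193 | shift units [0.0019 0.0031 0.0281] (mm [0.5645 0.9254 8.4267]) turn units [-0.0036  0.001   0.0006]
```

Emit:
{"name": "play_rows", "arguments": {
  "steps": [
    [0.002, 0.003, 0.012, -0.003, 0.001, 0, 1],
    [0, 0, 0.008, 0, 0, 0, 1]
  ]
}}

```text
t: 19.68
eef_pos: [0.5694, 0.204, 0.0785]
tool_rot: [0.0, 0.694, 0.72, 0.0]
wrist_force: [0.3, -0.5, -4.1]
finger_gap: 0.0194
```

Emit:
{"name": "play_rows", "arguments": {
  "steps": [
    [0, 0, 0.004, 0, 0, 0, 1]
  ]
}}

```text
t: 19.77
eef_pos: [0.5695, 0.2041, 0.0772]
tool_rot: [0.0, 0.694, 0.72, 0.0]
wrist_force: [0.9, -0.6, -4.1]
finger_gap: 0.0192
```

Emit:
{"name": "play_rows", "arguments": {
  "steps": [
    [0, 0, 0.003, 0, 0, 0, 1]
  ]
}}

```text
t: 19.85
eef_pos: [0.5696, 0.2041, 0.0763]
tool_rot: [0.0, 0.694, 0.72, 0.001]
wrist_force: [0.2, -0.6, -2.8]
finger_gap: 0.0196
```

Emit:
{"name": "play_rows", "arguments": {
  "steps": [
    [0, 0, 0.003, 0, 0, 0, 1]
  ]
}}

```text
t: 19.93
eef_pos: [0.5697, 0.2041, 0.0755]
tool_rot: [0.0, 0.694, 0.72, 0.001]
wrist_force: [0.4, -0.3, -3.4]
finger_gap: 0.0192
```

Emit:
{"name": "play_rows", "arguments": {
  "steps": [
    [0, 0, 0.002, 0, 0, 0, 1]
  ]
}}

```text
t: 20.02
eef_pos: [0.5698, 0.2042, 0.0751]
tool_rot: [0.0, 0.694, 0.72, 0.001]
wrist_force: [-2.4, -1.0, 1.5]
finger_gap: 0.0192
```

Emit:
{"name": "play_rows", "arguments": {
  "steps": [
    [0, 0, 0.002, 0, 0, 0, 1]
  ]
}}

```text
t: 20.1
eef_pos: [0.5699, 0.2042, 0.0751]
tool_rot: [0.001, 0.694, 0.72, 0.001]
wrist_force: [-5.2, -1.5, 6.4]
finger_gap: 0.0192
```

Emit:
{"name": "play_rows", "arguments": {
  "steps": [
    [0, 0, 0.002, 0, 0, 0, 1]
  ]
}}

```text
t: 20.18
eef_pos: [0.5699, 0.2042, 0.0751]
tool_rot: [0.001, 0.694, 0.72, 0.001]
wrist_force: [-4.3, -1.3, 5.1]
finger_gap: 0.0192
```

Collar is down on the holder (TCP z 0.0751, the same as at the grasp). Release and look.

Emit:
{"name": "play_rows", "arguments": {
  "steps": [
    [0, 0, 0, 0, 0, 0, 1],
    [0, 0, 0, 0, 0, 0, 0.4],
    [0, 0, 0, 0, 0, 0, 0.1],
    [0, 0, 0, 0, 0, 0, -0.2],
    [0, 0, 0, 0, 0, 0, -0.2],
    [0, 0, 0, 0, 0, 0, -0.2],
    [0, 0, -0.03, 0, 0, 0, -0.2],
    [0, 0, -0.06, 0, 0, 0, -0.2],
    [0, 0, -0.08, 0, 0, 0, -0.2],
    [0, 0, -0.08, 0, 0, 0, -0.2]
  ]
}}

```text
t: 21.02
eef_pos: [0.5684, 0.2037, 0.1497]
tool_rot: [-0.001, 0.694, 0.72, -0.001]
wrist_force: [0.1, 0.0, 0.3]
finger_gap: 0.0511
```

Emit:
{"name": "play_rows", "arguments": {
  "steps": [
    [0, 0, -0.1, 0, 0, 0, -0.2],
    [0, 0, -0.1, 0, 0, 0, -0.2],
    [0, -0.1, -0.03, 0, 0, 0, -0.2],
    [0, -0.1, 0, 0, 0, 0, -0.2],
    [0, -0.1, 0, 0, 0, 0, -0.2],
    [0, 0, 0, 0, 0, 0, -0.2],
    [0, 0, 0, 0, 0, 0, -0.2]
  ]
}}

```text
t: 21.6
eef_pos: [0.4767, 0.2006, 0.2334]
tool_rot: [0.003, 0.695, 0.719, 0.005]
wrist_force: [0.3, 0.4, 0.1]
finger_gap: 0.051
```

```bash
python3 -c "
from h import *
need([.569,.2038,.076],92)
for c in ('scene','top'):
  f=env.grab_frame(c); cv2.imwrite('pics/q_%s.png'%c,f[:,:,::-1])
  for n in ('drift_collar','holder_mouth','bush_center','catch_tub','spare_bush','jar','scoop','wrench'):
    for d in env.mark_of(n,c)[:3]: print(c,n,np.array(d['at']),round(d['p'],2))
"
```

```text
t=21.60 pos=[0.4767 0.2006 0.2334] F=[0.2654 0.3965 0.0931] M=[-0.0303 -0.0284 -0.04  ] gap=0.0510 | shift units [-0.0017  0.302   0.5279] (mm [ -0.5072  90.6097 158.3839]) turn units [ 0.0138 -0.0044 -0.0003]
scene drift_collar [0.5675 0.2059 0.0659] 0.9
scene drift_collar [0.4556 0.2122 0.0614] 0.82
scene drift_collar [0.5583 0.3002 0.0591] 0.75
scene holder_mouth [0.5675 0.2063 0.0712] 0.74
scene bush_center [ 0.4879 -0.2196  0.0251] 0.68
scene bush_center [ 0.4909 -0.219   0.1296] 0.21
scene catch_tub [ 0.4903 -0.2119  0.0085] 0.96
scene spare_bush [ 0.7067 -0.0072 -0.0008] 0.71
scene spare_bush [0.5679 0.204  0.0073] 0.59
scene jar [0.6802 0.4009 0.0017] 0.91
scene jar [0.57   0.1999 0.101 ] 0.56
scene jar [0.568  0.2056 0.0721] 0.51
scene scoop [ 0.6786 -0.3766  0.0019] 0.94
scene scoop [ 0.492  -0.2171  0.025 ] 0.17
scene wrench [ 0.7736  0.1776 -0.0028] 0.93
top drift_collar [0.5704 0.2003 0.0709] 0.84
top drift_collar [0.5563 0.3043 0.0571] 0.61
top drift_collar [0.4588 0.2103 0.061 ] 0.37
top holder_mouth [0.5698 0.2015 0.0705] 0.66
top holder_mouth [ 0.6816 -0.3762  0.0051] 0.16
top catch_tub [0.5688 0.2005 0.0103] 0.7
top catch_tub [ 0.4914 -0.2172  0.0114] 0.6
top spare_bush [ 0.7067 -0.0133 -0.0016] 0.4
top jar [ 0.674   0.4006 -0.    ] 0.81
top jar [0.5664 0.2037 0.1014] 0.46
top scoop [ 0.4922 -0.2158  0.0131] 0.71
top scoop [ 0.6818 -0.3748  0.0034] 0.68
top wrench [ 0.7758  0.1761 -0.0054] 0.74
```

View pics/q_scene.png

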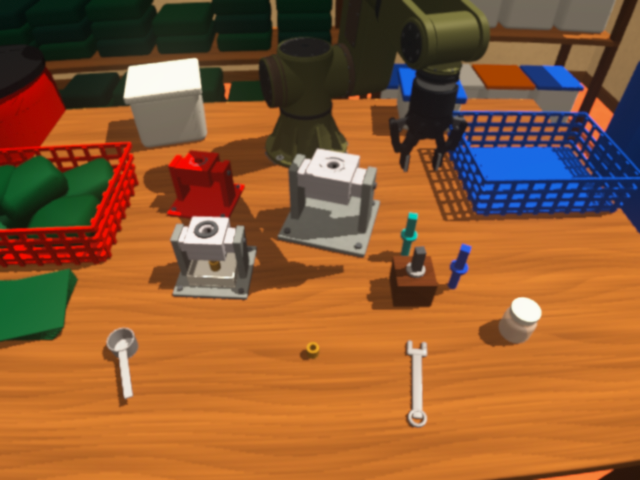

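View pics/q_top.png

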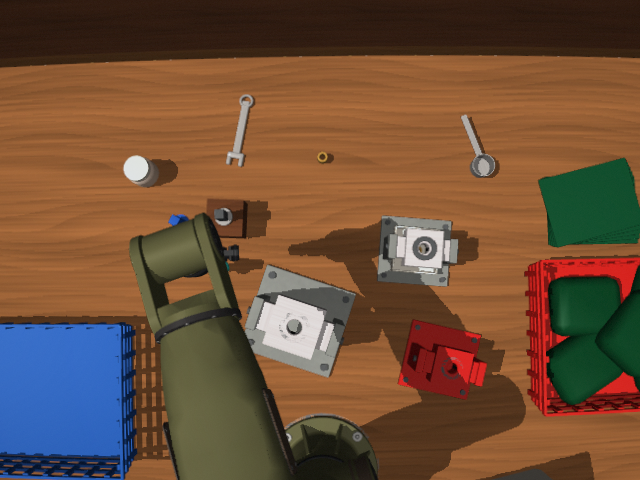

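The drift stands in the holder as before (scene (417,265), top (223,215)), the bush is in the tub (scene (214,265)), the bystanders are unmoved, and the gripper is clear. Handing in.

```bash
python3 -c "
from h import *
need([.5,.2,.2]); print(env.close_job())"
```

```text
t=22.50 pos=[0.4772 0.2005 0.232 ] F=[ 0.2725 -0.876   0.3419] M=[-0.0198  0.0086  0.0735] gap=0.0512 | shift units [-0.0045  0.0751  0.1072] (mm [-1.3353 22.5153 32.1588]) turn units [ 0.0113 -0.0036 -0.    ]
the job is handed in; nothing more can be done
None
```

The bush is out of the block and in the white tub, and the drift is back in its holder. I handed the job in at about 22.5 s; it reports no verdict.

- **Driving the bush:** Pressing on it took about 11–15 N. The force then fell to just the drift's weight, which showed the bush was out.
- **Stop ring:** The collar bore on the ring at about 12–14 N for roughly 0.9 s. The first touch read about 21 N net of the drift's weight, plus about 6 N sideways. That is over the 20 N you asked for and close to the 25 N failure limit.
- **Last pictures:**
  - The drift stands in the holder where it was, collar down and released.
  - The bush is in the tub.
  - The spare bush, jar, scoop, wrench and tub show no visible shift.
  - The gripper is clear of everything and its force reads about zero.

**Disagreements:**
- In the pictures the fingers sat 25–30 mm higher than the stated tool geometry, so I set the grip height from the picture.
- The networks gave a few false finds in the last check, such as a second "tub" and "jar" at the holder. I dismissed them against the pictures.

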